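Pin back the sprung stop arm of a welding fixture

TASK

Lock the sprung stop arm of the welding fixture back so that the next frame can be loaded. Pick up the locking pin lying in its cradle, stand it tip down in the eye at the end of the resting arm and let go of it; then take it again by its handle from above, use it to swing the arm round against the spring past the half-way hole to the far hole, and push it fully home there so that it alone holds the arm. Do not let the arm fly back, and leave the other things on the table alone.

Things in the scene. Friction and masses are not known exactly. Their poses are not given: they have to be found in the camera images.
- pin_mid (a point): Plain steel locking pin, loose, 0.26 kg, 99 mm long: round shank 16 mm in diameter, 49 mm long, short chamfer at the tip; then a darker round handle 26 mm in diameter, 50 mm long. This point: on its axis, 49.5 mm from the tip. x axis: from tip to handle end (up when it stands tip down). At the start it lies level in the cradle, axis 50 mm above the table, tip away from the robot.
- pin_tip (a point): Middle of the pin's flat tip (same axes as pin_mid).
- pin_handle (a point): Middle of the pin's handle, on its axis, 74 mm from the tip (same axes as pin_mid). The pin's centre of mass lies 61 mm from the tip.
- cradle: Fixed cradle that the pin lies in: base 110 x 30 x 10 mm with two pairs of thin fins (22 mm over a pair, 6 mm long along the pin) that carry the pin 9.5 mm from each of its ends; open between and beside them. Origin under its centre, x axis along it towards the pin's tip.
- stop_arm (a joint): Swing of the aluminium stop arm about its upright pivot, rad: 0 at rest, positive counter-clockwise from above, stop at 1.08; half-way hole at 0.48, far hole at 0.96. A spring pulls it back to 0: 0.20 N m at rest, 0.68 N m at the far hole (6 N at the eye). The arm is 22 mm thick, underside 31 mm and top 53 mm above the table, 46 mm wide round the eye.
- eye (a point): Centre of the round upright through hole in the arm's end, at its top face (53 mm above the table), 120 mm from the pivot axis; 19 mm in diameter, 3 mm chamfer. The base plate's top is 6 mm below the arm: a pin in the eye of the resting arm stands on the plate, its tip 25 mm above the table, its handle 21 mm above the arm.
- pivot (a point): On the pivot axis at the top of the base plate, 25 mm above the table. Post, spring and washer reach up to 102 mm, 42 mm wide. Axes of the fixture: the steel base plate, 196 x 180 x 25 mm, reaches 156 mm from here to -x (robot's side), 40 mm to +x, 90 mm to either side. Low bolt heads (6 mm) at its corners, a square rest stop (30 mm tall) by the resting arm.
- far_hole (a point): Mouth of the far hole in the base plate, 25 mm above the table, 18.5 mm in diameter, 2 mm chamfer, open down to the table, 120 mm from the pivot axis. With the pin fully home here its handle sits on the arm and its tip is 4 mm above the table.
- half_hole (a point): Mouth of the half-way hole in the base plate, same size and height, 120 mm from the pivot axis: carry the pin over it with its tip just clear of the plate.
- tube_offcut: Bystander: square steel tube offcut 90 x 50 x 50 mm, origin under its centre.
- spray_can: Bystander: grey can 66 mm in diameter, 190 mm tall, origin under its centre.
- spanner: Bystander: spanner 190 mm long lying flat.
Mind the look-alikes: they are no part of the job. Leave any red or turquoise look-alike of the part that bears pin_mid alone.

How it is judged:
By the outcome, as a careful person would: the job done as asked, in the order asked, and still so for the second after the job is handed in, with the robot touching nothing.
It also fails if it takes over 64 s, if anything falls off the work surface, if the arm or the gripper's body presses on something with over 40 N, if the wrist force passes 120 N, or if a joint passes its speed limit or range.

ROBOT

A 6-joint arm with a two-finger parallel gripper is mounted at the origin on the work surface. World frame = base frame: x ahead of the robot, y to its left, z up, the work surface at z = 0. Lengths are in m, angles in rad, forces in N, time in s.
With the tool pointing down it reaches from about 0.3 to 0.775 m from the base axis. Payload 14.6 kg.
Tool frame: the origin (TCP) lies on the centre line of the jaws, within the pads' length; the fingertips stand 17 mm ahead of it and the grasp point (between the pads) lies 2 mm behind it (ctrl.finger_overhang is the distance from the TCP to the fingertips, in m); x points along the fingers, y is the direction in which the jaws open and shut, and the axes are right-handed (so a half turn about x gives the same grasp; the last joint's range is limited). The gripper opens to 94 mm and grips with 3 to 60 N. Pads are 16 mm wide; open, the fingers measure 119 mm over their backs; the gripper's body (75 mm by 177 mm) begins 78 mm behind the grasp point.
Start: joints at [1.181, 0.3, 1.521, -0, 1.321, -0.067], TCP at [0.174, 0.522, 0.222] pointing down, gripper open.
Joint ranges: [-3.03, 3.03], [-0.79, 2.21], [0.23, 2.52], [-1.04, 4.18], [0, 3.07], [-2.55, 2.55]. Speed limits (rad/s): [2.22, 2.22, 2.57, 3.14, 3.14, 3.14].

INTERFACE

Orientations are given as [roll, pitch, yaw] about the fixed x, y, z axes, in that order (R = Rz(yaw) Ry(pitch) Rx(roll)).
In Python, from station import monitor, imaging, ctrl gives the robot as it stands. The module is installed in compiled form; this text tells all that it offers.
- The arm moves only by the tool move_arm, never from a script. Its argument "rows" is a list of rows, each an object of numbers: "x", "y", "z": the shift along the world's x, y, z each as a share of 50 mm, from -1 to 1; "turn": the turn about the world's z as a share of 60 degrees, from -1 to 1. In form: [{"x": .., "y": .., "z": .., "turn": ..}, ...]. A call has exactly 5 rows; each row shifts and turns the pose as measured when the row begins; what a row does not reach is not made up. A row lasts 1/8 s, in which the tool goes at most 62.5 mm and 10.7 degrees, less where a joint would pass 70% of its speed; a pose out of reach is approached as far as the arm can. A call with a number of a shift or a turn outside -1 to 1 is refused whole. A call with a gripper value outside its range is refused whole. "jaw" is the closure, from -1 (fully open) to 1 (shut), set as the call begins (left out, the last holds). The fingers move at their own pace and stop on an object; "squeeze" is the grip in N (left out, the last holds). Time passes only in rows, so rows that do not move let the fingers close, or fill a call up. It gives the time, the measured TCP pose, the force and the opening at its end, in the units of the state.
- monitor.get_obs(): the state, without advancing time (a new reading comes with each control period).
- imaging.camera(name): name is "side" or "top"; returns a dict with "frame" (480x640x3 uint8, blue, green, red), "camera_matrix" (3x3 intrinsics, pixels), "extrinsics" (4x4, takes a point from camera to world coordinates). Camera axes: x right, y up, looking along -z (the intrinsics and any distortion apply to the point x, -y, -z); pixel columns grow to the right and rows downward; lengths in m; the calibration is good to about 2 mm. A picture is of the moment at which its call begins. There is no depth.
- ctrl.hand_in(): hands the job in, once; it reports no verdict.
Trained networks look in the newest picture that a camera, given by its name, has taken for a name from the list of things; names that differ only in an ending like _2 or _b are one class to them, and where a whole thing is asked for, a point or a joint stands for the part that bears it (a point fixed in the world has none). Each returns a list of dicts, best first, with "confidence" (0 to 1); they miss things now and then, are a little off and sometimes report something else, mostly with a low value. They report only what shows in the picture. A call takes as long as a camera call. They do not tell look-alikes from the thing itself.
- imaging.recognise(label, camera): "bbox" ([left, top, width, height] in pixels, round what is visible of it).
- imaging.outline_of(label, camera): "pixels" (480x640 bool, what is visible of it) and "bbox" ([left, top, width, height] in pixels, round what is visible of it).
- imaging.spot_point(label, camera): "location" ([column, row] in pixels: a listed point, or the origin of a listed thing).
The state is a dict: "time_s": time; "qpos": joint angles; "joint_vel": joint speeds; "tau": joint torques, N m; "ee_pos": TCP position; "eef_rot": TCP orientation; "force": force on the tool from outside, world axes, zero at the start; "moment": the same for the moment, N m; "grip_width": finger opening in m.
Only numpy, scipy, OpenCV 4.12 (cv2) and the standard library are available. Lean on these libraries where they do the work, as an engineer would, in place of code of your own. Each camera call takes 0.05 s, during which the arm holds its last target.

## Working session

There is one attempt and no reset: what is moved stays moved. The work goes in short steps, Python scripts to look and compute and a tool call to move; the robot and the scene stay as the last step left them, time stands still between calls to the robot, and variables do not carry over. Pictures are saved under pics/ and viewed, and the job is handed in when it is done.

Besides the shell and the picture viewer there is one more tool, called after "Call:" as name(argument=value, ...), one argument or row to a line, values as JSON. move_arm: Moves the arm, as the interface text tells. Its arguments: {"type":"object","properties":{"rows":{"type":"array"},"jaw":{"type":"number"},"squeeze":{"type":"number"}},"required":["rows"]}

```bash
mkdir -p pics; cat > h.py <<'E'
import numpy as np, cv2
from station import monitor, imaging, ctrl
def cam(n,save=None):
    c=imaging.camera(n)
    if save: cv2.imwrite('pics/'+save,c['frame'])
    return c
def ray(c,uv):
    K=np.array(c['camera_matrix']);E=np.array(c['extrinsics'])
    p=np.linalg.inv(K)@np.array([uv[0],uv[1],1.0])
    d=E[:3,:3]@np.array([p[0],-p[1],-p[2]]);return E[:3,3],d/np.linalg.norm(d)
def atz(c,uv,z):
    o,d=ray(c,uv);return o+d*(z-o[2])/d[2]
def proj(c,P):
    K=np.array(c['camera_matrix']);E=np.array(c['extrinsics'])
    q=E[:3,:3].T@(np.array(P)-E[:3,3]);q=np.array([q[0],-q[1],-q[2]]);q=K@q;return q[:2]/q[2]
def tri(c1,u1,c2,u2):
    o1,d1=ray(c1,u1);o2,d2=ray(c2,u2)
    t=np.linalg.lstsq(np.stack([d1,-d2],1),o2-o1,rcond=None)[0]
    a=o1+t[0]*d1;b=o2+t[1]*d2;return (a+b)/2,np.linalg.norm(a-b)
E
python3 - <<'E'
from h import *
np.set_printoptions(precision=4,suppress=True)
print(monitor.get_obs())
Z={'pin_mid':.05,'pin_tip':.05,'pin_handle':.05,'cradle':0,'eye':.053,'pivot':.025,'far_hole':.025,'half_hole':.025,'tube_offcut':0,'spray_can':0,'spanner':0}
for n in ('top','side'):
    c=cam(n,n+'0.png'); print(n,c['extrinsics'],c['camera_matrix'])
    for l,z in Z.items():
        for r in imaging.spot_point(l,n): print(l,np.round(r['location'],1),round(r['confidence'],2),atz(c,r['location'],z))
E
```

```text
{'time_s': 0.0, 'qpos': array([ 1.1814,  0.3005,  1.5216,  0.    ,  1.3207, -0.0666]), 'joint_vel': array([-0.0011, -0.0008,  0.0008,  0.0003,  0.0014,  0.0007]), 'tau': array([ -0.0017, -53.18  , -35.2741,   0.0707,   0.0244,   0.    ]), 'ee_pos': array([0.1744, 0.5214, 0.2219]), 'eef_rot': array([-1.6494,  1.5696, -1.9722]), 'force': array([-0.6093, -0.6261, -0.4616]), 'moment': array([-0.0514,  0.0278,  0.013 ]), 'grip_width': 0.0940592763072287}
top [[-0.0101  0.9892 -0.1461  0.3473]
 [-0.9997 -0.0066  0.0245  0.0282]
 [ 0.0233  0.1463  0.989   1.4569]
 [ 0.      0.      0.      1.    ]] [[569.5655   0.     314.5644]
 [  0.     569.5655 233.6942]
 [  0.       0.       1.    ]]
pin_mid [205.5 240. ] 0.9 [0.5412 0.2643 0.05  ]
pin_mid [260.8 248.5] 0.87 [0.519  0.1272 0.05  ]
pin_mid [167.9 228.5] 0.81 [0.5707 0.3579 0.05  ]
pin_tip [210.7 222. ] 0.65 [0.5865 0.2522 0.05  ]
pin_tip [148.9 236.2] 0.62 [0.5517 0.4042 0.05  ]
pin_tip [259.7 262.3] 0.6 [0.4846 0.1298 0.05  ]
pin_handle [175.1 221.7] 0.66 [0.5878 0.3405 0.05  ]
pin_handle [258.1 236.3] 0.6 [0.5496 0.134  0.05  ]
pin_han
[... 919 characters left out ...]
] 0.72 [0.4696 0.1816 0.05  ]
pin_tip [277.1 399.5] 0.66 [0.5491 0.4356 0.05  ]
pin_tip [282.2 319.4] 0.6 [0.5856 0.2606 0.05  ]
pin_handle [317.6 327.5] 0.91 [0.5111 0.2658 0.05  ]
pin_handle [311.6 291.5] 0.82 [0.5431 0.1742 0.05  ]
pin_handle [270.  365.3] 0.74 [0.5804 0.3704 0.05  ]
cradle [302.4 336.7] 0.79 [0.5448 0.2577 0.    ]
eye [364.9 203.5] 0.66 [ 0.4713 -0.1507  0.053 ]
pivot [319.3 205.3] 0.61 [ 0.5924 -0.1532  0.025 ]
pivot [316.3 323.9] 0.23 [0.5194 0.2382 0.025 ]
far_hole [355.6 193.2] 0.66 [ 0.5053 -0.2272  0.025 ]
half_hole [363.4 200.7] 0.59 [ 0.4797 -0.1983  0.025 ]
tube_offcut [245.3 307.9] 0.81 [0.6852 0.2079 0.    ]
spanner [405.3 166.4] 0.63 [ 0.3802 -0.428   0.    ]
```

View pics/top0.png

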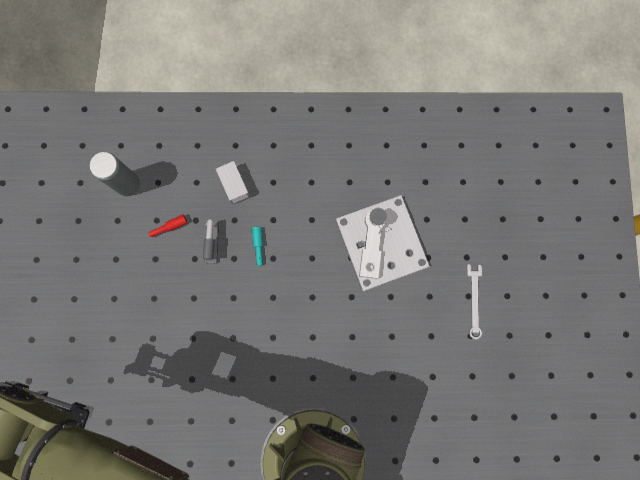

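View pics/side0.png

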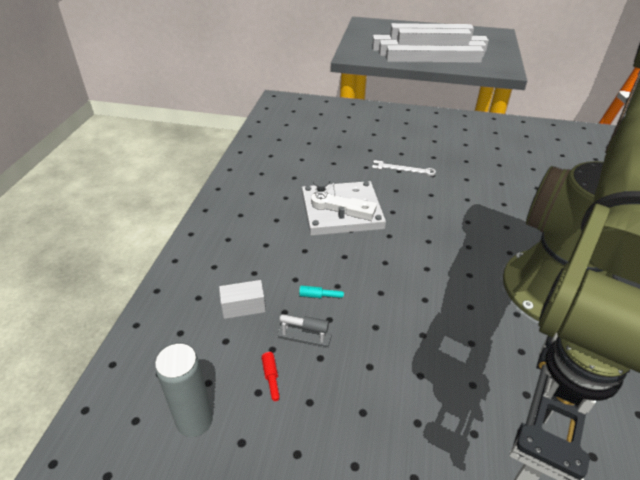

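```bash
python3 - <<'E'
import cv2
a=cv2.imread('pics/top0.png');cv2.imwrite('pics/top0_pin.png',cv2.resize(a[190:290,130:290],None,fx=5,fy=5,interpolation=2))
cv2.imwrite('pics/top0_fix.png',cv2.resize(a[190:310,330:450],None,fx=5,fy=5,interpolation=2))
E
```

```text
(no output)
```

View pics/top0_pin.png

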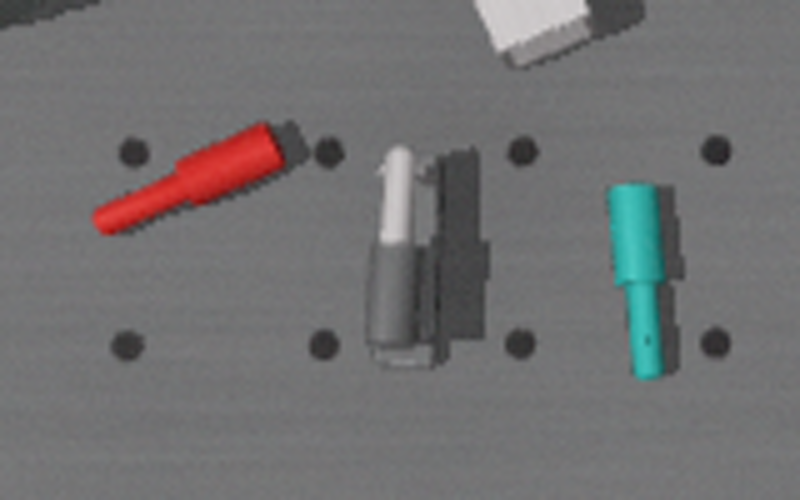

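View pics/top0_fix.png

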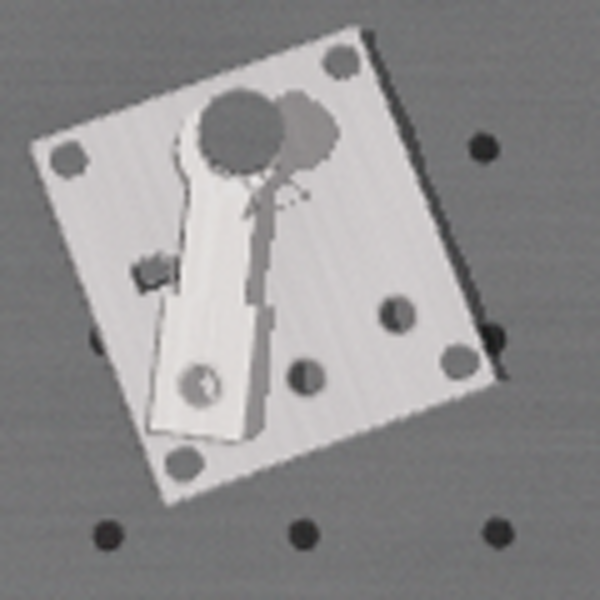

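The one grey pin lies in the cradle at (208,240) top and (303,324) side. The red thing at (168,228) and the turquoise one at (259,248) lie flat on the table, so they are the look-alikes. The grey pin is plain steel with a darker handle and is the one meant. The fixture shows the eye at about (370,267), the half-way hole at (391,265) and the far hole at (409,252).

```bash
cat > m.py <<'E'
from h import *
np.set_printoptions(precision=4,suppress=True)
for n in ('top','side'):
    c=cam(n)
    a=c['frame']
    for r in imaging.outline_of('pin_mid',n)[:3]:
        m=r['pixels'].astype(np.uint8); ys,xs=np.nonzero(m)
        pts=np.stack([xs,ys],1).astype(np.float32)
        (cx,cy),(w,h),ang=cv2.minAreaRect(pts)
        mu=pts.mean(0); u,s,vt=np.linalg.svd(pts-mu,full_matrices=False); d=vt[0]; t=(pts-mu)@d
        e1,e2=mu+d*t.min(),mu+d*t.max()
        print(n,r['confidence'],r['bbox'],len(xs),'rect',(cx,cy,w,h,ang),'ends',e1,e2,atz(c,e1,.05),atz(c,e2,.05))
    for l in('pin_tip','pin_handle','pin_mid','eye','half_hole','far_hole','pivot'):
        for r in imaging.spot_point(l,n): print(l,np.round(r['location'],1),round(r['confidence'],2))
    if n=='side':
        cv2.imwrite('pics/side0_pin.png',cv2.resize(a[300:350,265:345],None,fx=10,fy=10,interpolation=cv2.INTER_CUBIC))
        cv2.imwrite('pics/side0_fix.png',cv2.resize(a[175:240,295:392],None,fx=8,fy=8,interpolation=cv2.INTER_CUBIC))
    else:
        cv2.imwrite('pics/top0_pin2.png',cv2.resize(a[212:270,190:230],None,fx=10,fy=10,interpolation=cv2.INTER_CUBIC))
        cv2.imwrite('pics/top0_fix2.png',cv2.resize(a[240:290,355:425],None,fx=11,fy=11,interpolation=cv2.INTER_CUBIC))
E
python3 m.py
```

```text
top 0.92 [200.9, 219.4, 14.4, 42.3] 338 rect (208.0, 239.0, 40.0, 10.0, 90.0) ends [209.7913 218.9399] [207.7965 259.0396] [0.5942 0.2546 0.05  ] [0.4937 0.2578 0.05  ]
top 0.89 [150.0, 216.2, 36.1, 20.9] 377 rect (166.93104553222656, 225.82760620117188, 11.141719818115234, 39.367408752441406, 68.1985855102539) ends [184.9084 217.8006] [149.111  234.2417] [0.5975 0.3164 0.05  ] [0.5566 0.4038 0.05  ]
top 0.82 [252.1, 227.6, 11.8, 39.0] 319 rect (257.0, 246.0, 38.0, 10.0, 90.0) ends [255.9512 226.6224] [259.6316 265.1308] [0.5741 0.1395 0.05  ] [0.4776 0.1299 0.05  ]
pin_tip [150.3 234.5] 0.79
pin_tip [262. 262.] 0.68
pin_tip [212.  221.9] 0.55
pin_tip [370.  266.7] 0.52
pin_handle [258.4 235.4] 0.85
pin_handle [207.8 252.3] 0.81
pin_handle [176.1 220.4] 0.54
pin_mid [256.5 249. ] 0.74
pin_mid [207.2 236.9] 0.67
pin_mid [165.7 229.2] 0.54
eye [370.4 267. ] 0.96
half_hole [394.  266.3] 0.65
half_hole [369.3 266.8] 0.62
far_hole [411.6 251.3] 0.65
pivot [373.6 220.7] 0.63
pivot [206.8 240.2] 0.37
side 0.96 [260.4, 349.0, 20.7, 50.8] 521 rect (271.2884826660156, 375.94232177734375, 48.63
[... 349 characters left out ...]
05  ] [0.4758 0.1674 0.05  ]
side 0.56 [280.1, 317.0, 44.8, 15.9] 474 rect (304.38330078125, 322.0544128417969, 47.8459358215332, 12.927157402038574, 11.888657569885254) ends [280.8475 317.8783] [327.9887 326.0651] [0.5892 0.2574 0.05  ] [0.4915 0.258  0.05  ]
pin_tip [277.4 400.1] 0.95
pin_tip [280.2 318.5] 0.79
pin_tip [341.9 298.1] 0.7
pin_handle [269.9 362.3] 0.96
pin_handle [311.5 291.7] 0.79
pin_handle [316.4 323.3] 0.68
pin_mid [303.6 320.7] 0.97
pin_mid [353.5 194.6] 0.75
pin_mid [271.1 375.2] 0.73
pin_mid [322.4 291.7] 0.56
eye [364.  207.4] 0.62
half_hole [364.1 202.9] 0.9
half_hole [317.6 206.1] 0.36
half_hole [240.9 306.6] 0.22
far_hole [355.3 194.5] 0.58
pivot [318.6 203.9] 0.58
```

View pics/side0_pin.png

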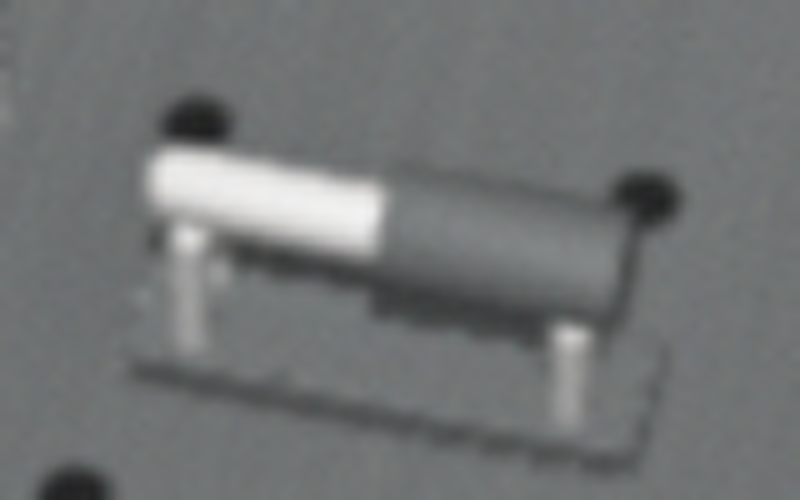

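View pics/top0_pin2.png

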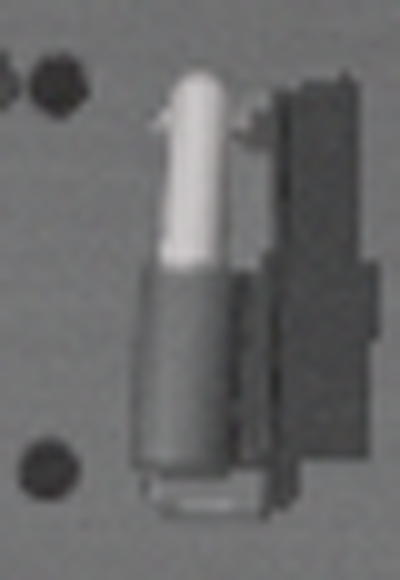

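View pics/side0_fix.png

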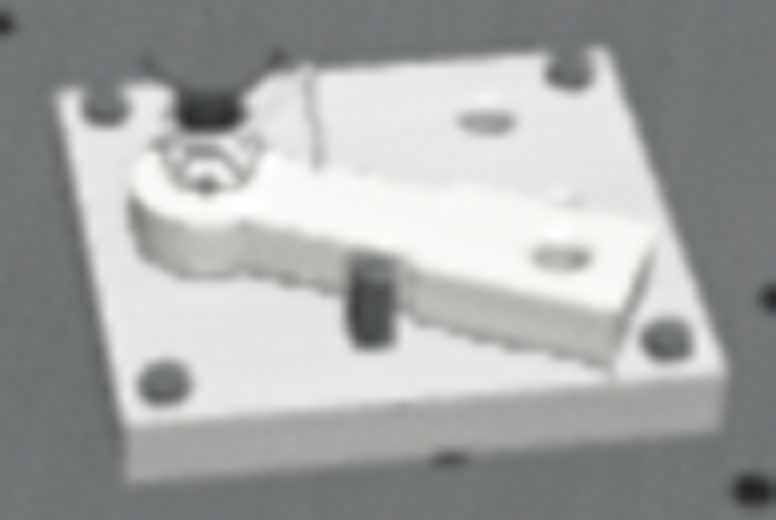

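View pics/top0_fix2.png

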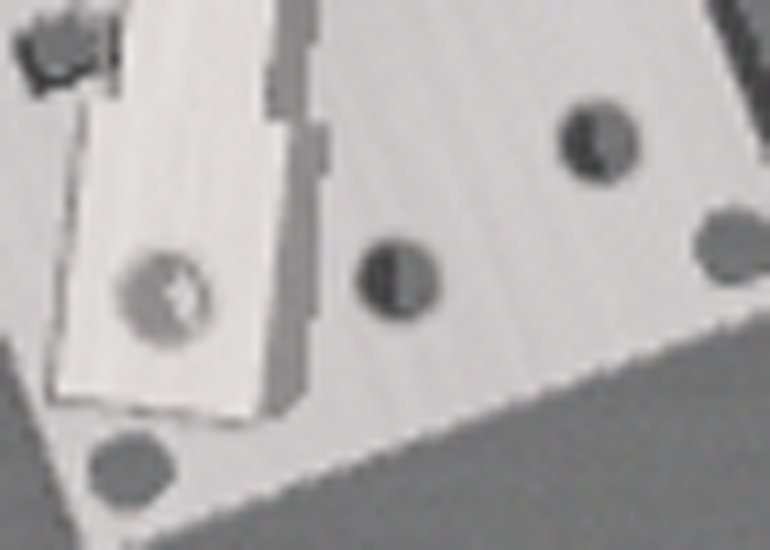

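```bash
cat > fit.py <<'E'
from h import *
from scipy.optimize import least_squares
np.set_printoptions(precision=4,suppress=True)
T=cam('top');S=cam('side')
obs={'eye':((369.73,266.64),(364.8,206.7)),'half':((390.82,265.09),None),'far':((409.09,252.45),(355.4,189.7))}
for k,(a,b) in obs.items():
    z=.053 if k=='eye' else .025
    print(k,atz(T,a,z),atz(S,b,z) if b else '', tri(T,a,S,b) if b else '')
def model(p):
    A={'eye':0,'half':.48,'far':.96}
    return {k:np.array([p[0]+.12*np.cos(p[2]+v),p[1]+.12*np.sin(p[2]+v),.053 if k=='eye' else .025]) for k,v in A.items()}
def res(p):
    m=model(p);r=[]
    for k,(a,b) in obs.items():
        r+=list(proj(T,m[k])+p[3:5]-a)
        if b: r+=list(proj(S,m[k])+p[5:7]-b)
    return np.array(r+list(np.array(p[3:7])/.8*.5))
s=least_squares(res,[.587,-.157,3.0,0,0,0,0]);print(s.x,s.fun)
for k,v in model(s.x).items():print(k,v)
t0,t1=np.array([.5930,.2560]),np.array([.4925,.2579])
h=tri(T,(207.8,259.04),S,(327.99,326.07));t=tri(T,(209.8,218.94),S,(280.85,317.88));print(h,t)
E
python3 fit.py
```

```text
eye [ 0.4714 -0.1424  0.053 ] [ 0.4698 -0.1374  0.053 ] (array([ 0.471 , -0.143 ,  0.0487]), np.float64(0.00152245804668231))
half [ 0.4774 -0.1994  0.025 ]  
far [ 0.5092 -0.2469  0.025 ] [ 0.5082 -0.2432  0.025 ] (array([ 0.5091, -0.2475,  0.0218]), np.float64(0.0009005752615018582))
[ 0.5897 -0.1572  3.0103  0.3969 -0.1834  0.0794  0.6501] [ 0.0225  0.0681 -0.0738 -0.3682 -0.0768 -0.023  -0.1008  0.0266  0.0428
  0.1143  0.2481 -0.1146  0.0496  0.4063]
eye [ 0.4708 -0.1415  0.053 ]
half [ 0.477  -0.1982  0.025 ]
far [ 0.5087 -0.2457  0.025 ]
(array([0.4926, 0.2578, 0.0498]), np.float64(0.002223139717628908)) (array([0.5924, 0.2548, 0.0468]), np.float64(0.004689624187719462))
```

```bash
cat > st.py <<'E'
from h import *
from scipy.spatial.transform import Rotation as R
np.set_printoptions(precision=4,suppress=True)
def st():
    o=monitor.get_obs();M=R.from_euler('xyz',o['eef_rot']).as_matrix()
    print(o['time_s'],o['ee_pos'],'yjaw deg',np.degrees(np.arctan2(M[1,1],M[0,1])),'x axis',M[:,0],'F',o['force'],o['grip_width'],o['qpos'])
if __name__=='__main__': st()
E
python3 st.py
```

```text
2.2 [0.1745 0.5216 0.2224] yjaw deg 71.50628752740903 x axis [ 0. -0. -1.] F [-0.225   0.2577  0.1147] 0.09409373721514093 [ 1.1814  0.2999  1.521  -0.      1.3207 -0.0666]
```

Call:
move_arm(
  rows=[
    {"x":0.94,"y":-0.75,"z":0,"turn":0.145},
    {"x":0.94,"y":-0.75,"z":0,"turn":0.145},
    {"x":0.94,"y":-0.75,"z":0,"turn":0},
    {"x":0.94,"y":-0.75,"z":0,"turn":0},
    {"x":0.94,"y":-0.75,"z":0,"turn":0},
  ],
  jaw=-1,
)

```text
time_s: 2.82
ee_pos: [0.4128, 0.33, 0.2227]
eef_rot: [0.929, 1.57, 0.926]
force: [1.0, 0.4, -0.6]
grip_width: 0.0937
```

Call:
move_arm(
  rows=[
    {"x":0.92,"y":-0.72,"z":-0.3,"turn":0},
    {"x":0.92,"y":-0.72,"z":-0.5,"turn":0},
    {"x":0,"y":0,"z":-0.7,"turn":0},
    {"x":0,"y":0,"z":0,"turn":0},
    {"x":0,"y":0,"z":0,"turn":0},
  ],
)

```text
time_s: 3.45
ee_pos: [0.5085, 0.254, 0.1488]
eef_rot: [0.567, 1.566, 0.559]
force: [-0.3, -0.2, 0.9]
grip_width: 0.0941
```

```bash
python3 st.py
```

```text
3.45 [0.5085 0.254  0.1488] yjaw deg 89.55047759505595 x axis [ 0.0037  0.0023 -1.    ] F [-0.3486 -0.1531  0.9315] 0.09414806227002454 [ 0.3986  0.4072  1.5545  0.0007  1.1757 -1.1647]
```

Call:
move_arm(
  rows=[
    {"x":-0.08,"y":0.07,"z":-0.5,"turn":-0.01},
    {"x":0,"y":0,"z":-0.6,"turn":0},
    {"x":0,"y":0,"z":-0.5,"turn":0},
    {"x":0,"y":0,"z":-0.4,"turn":0},
    {"x":0,"y":0,"z":0,"turn":0},
  ],
)

```text
time_s: 4.08
ee_pos: [0.5059, 0.2623, 0.0553]
eef_rot: [0.468, 1.554, 0.455]
force: [-0.2, -0.7, 0.4]
grip_width: 0.0943
```

```bash
python3 - <<'E'
from st import *
st()
a=cam('side')['frame'];cv2.imwrite('pics/g1.png',cv2.resize(a[260:380,230:390],None,fx=5,fy=5,interpolation=2))
a=cam('top')['frame'];cv2.imwrite('pics/g1t.png',cv2.resize(a[190:290,150:270],None,fx=5,fy=5,interpolation=2))
E
```

```text
4.075 [0.5059 0.2623 0.0553] yjaw deg 89.2483043265284 x axis [ 0.0152  0.0075 -0.9999] F [-0.1685 -0.6561  0.4252] 0.09425744658497891 [ 0.4137  0.5247  1.6262  0.0008  0.9738 -1.1444]
```

View pics/g1.png

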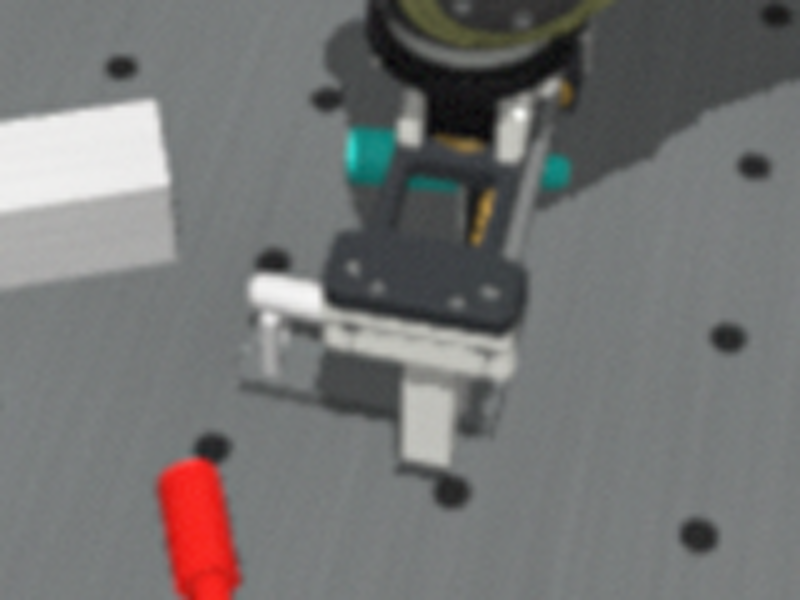

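View pics/g1t.png

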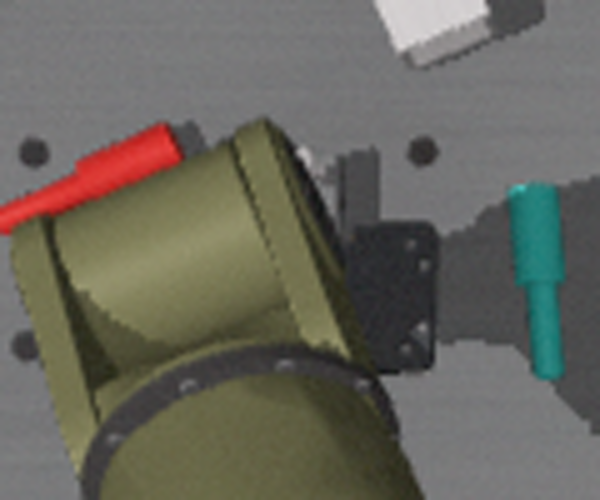

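Call:
move_arm(
  rows=[
    {"x":-0.03,"y":-0.09,"z":-0.15,"turn":0},
    {"x":0,"y":0,"z":0,"turn":0},
    {"x":0,"y":0,"z":0,"turn":0},
    {"x":0,"y":0,"z":0,"turn":0},
    {"x":0,"y":0,"z":0,"turn":0},
  ],
)

```text
time_s: 4.8
ee_pos: [0.5062, 0.2583, 0.0515]
eef_rot: [0.454, 1.547, 0.441]
force: [0.0, -0.0, 0.4]
grip_width: 0.094
```

```bash
python3 st.py
```

```text
4.8 [0.5062 0.2583 0.0515] yjaw deg 89.25052651755229 x axis [ 0.0213  0.01   -0.9997] F [ 0.0199 -0.0379  0.3601] 0.09398662918847403 [ 0.407   0.5242  1.6377  0.001   0.9562 -1.1512]
```

Call:
move_arm(
  rows=[
    {"x":-0.03,"y":-0.01,"z":-0.08,"turn":0},
    {"x":0,"y":0,"z":0,"turn":0},
    {"x":0,"y":0,"z":0,"turn":0},
    {"x":0,"y":0,"z":0,"turn":0},
    {"x":0,"y":0,"z":0,"turn":0},
  ],
  jaw=1,
  squeeze=30,
)

```text
time_s: 5.42
ee_pos: [0.5045, 0.2578, 0.0471]
eef_rot: [0.455, 1.548, 0.442]
force: [0.6, 1.2, 0.3]
grip_width: 0.0477
```

Call:
move_arm(
  rows=[
    {"x":0,"y":0,"z":0,"turn":0},
    {"x":0,"y":0,"z":0,"turn":0},
    {"x":0,"y":0,"z":0.1,"turn":0},
    {"x":0,"y":0,"z":0.3,"turn":0},
    {"x":0,"y":0,"z":0.5,"turn":0},
  ],
)

```text
time_s: 6.05
ee_pos: [0.5033, 0.2572, 0.0924]
eef_rot: [0.467, 1.552, 0.454]
force: [0.6, 0.2, -2.6]
grip_width: 0.0253
```

```bash
python3 st.py
```

```text
6.05 [0.5033 0.2572 0.0924] yjaw deg 89.2472974321452 x axis [ 0.0168  0.0082 -0.9998] F [ 0.6268  0.1701 -2.582 ] 0.025261289956814915 [ 0.4073  0.4621  1.6206  0.001   1.0402 -1.1508]
```

Gripped and weighing 2.6 N. I'll lift further, then loosen the grip so it swings tip down.

Call:
move_arm(
  rows=[
    {"x":0,"y":0,"z":0.8,"turn":0},
    {"x":0,"y":0,"z":0.8,"turn":0},
    {"x":0,"y":0,"z":0.6,"turn":0},
    {"x":0,"y":0,"z":0.2,"turn":0},
    {"x":0,"y":0,"z":0,"turn":0},
  ],
)

```text
time_s: 6.68
ee_pos: [0.5026, 0.257, 0.221]
eef_rot: [0.465, 1.548, 0.451]
force: [0.5, 0.3, -3.8]
grip_width: 0.0254
```

Call:
move_arm(
  rows=[
    {"x":0,"y":0,"z":0,"turn":0},
    {"x":0,"y":0,"z":0,"turn":0},
    {"x":0,"y":0,"z":0,"turn":0},
    {"x":0,"y":0,"z":0,"turn":0},
    {"x":0,"y":0,"z":0,"turn":0},
  ],
  squeeze=7,
)

```text
time_s: 7.3
ee_pos: [0.5016, 0.2566, 0.2173]
eef_rot: [0.48, 1.554, 0.467]
force: [0.0, 0.9, -1.8]
grip_width: 0.0256
```

```bash
python3 - <<'E'
from st import *
st()
a=cam('side','s2.png')['frame'];cv2.imwrite('pics/g2.png',cv2.resize(a[200:360,230:430],None,fx=4,fy=4,interpolation=2))
E
```

```text
7.3 [0.5016 0.2566 0.2173] yjaw deg 89.24979912307877 x axis [ 0.0148  0.0074 -0.9999] F [ 0.032   0.932  -1.7849] 0.025636094151506094 [ 0.4073  0.3246  1.5009  0.001   1.2995 -1.1506]
```

View pics/g2.png

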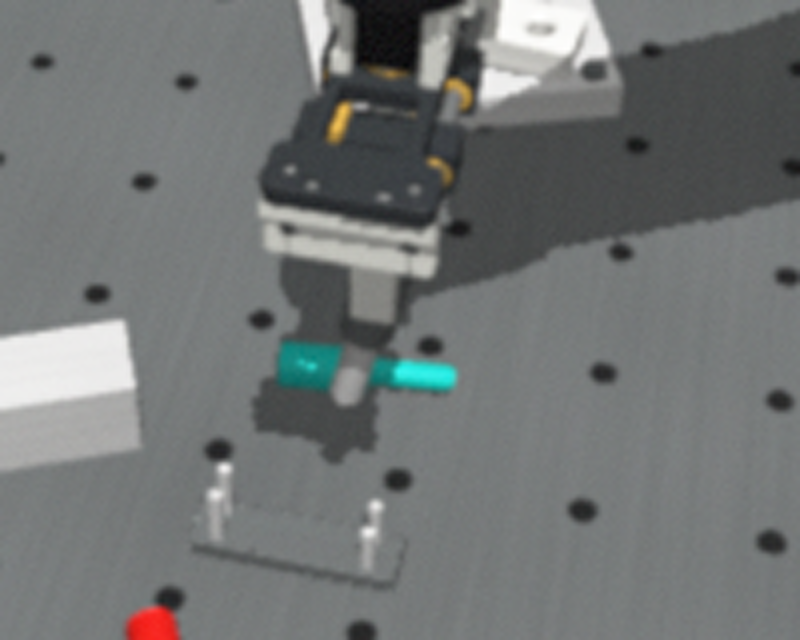

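```bash
python3 - <<'E'
from st import *
c=cam('side')
for dx in (-.02,0,.02): print(dx,proj(c,[.5016+dx,.2565,.131]),proj(c,[.5016+dx*.5,.2565,.175]))
a=c['frame'];cv2.imwrite('pics/g3.png',cv2.resize(a[265:310,290:350],None,fx=12,fy=12,interpolation=2))
E
```

```text
-0.02 [334.2228 299.5995] [329.6196 282.9326]
0 [323.8762 297.9354] [324.2869 282.0994]
0.02 [313.5909 296.2813] [318.9707 281.2688]
```

View pics/g3.png

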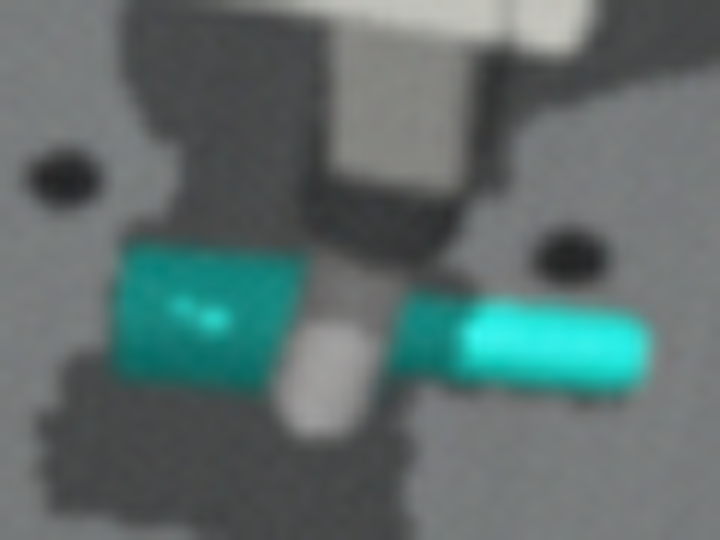

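Call:
move_arm(
  rows=[
    {"x":0,"y":0,"z":0,"turn":0},
    {"x":0,"y":0,"z":0,"turn":0},
    {"x":0.2,"y":0,"z":0,"turn":0},
    {"x":-0.2,"y":0,"z":0,"turn":0},
    {"x":0,"y":0,"z":0,"turn":0},
  ],
  squeeze=4.5,
)

```text
time_s: 8.02
ee_pos: [0.502, 0.2566, 0.2175]
eef_rot: [0.479, 1.554, 0.465]
force: [0.5, -0.6, -2.5]
grip_width: 0.0261
```

```bash
python3 - <<'E'
from st import *
st();c=cam('side')
p=monitor.get_obs()['ee_pos']
for dx in (-.02,0,.02): print(dx,proj(c,p+[dx,0,-.0845]))
a=c['frame'];cv2.imwrite('pics/g4.png',cv2.resize(a[265:310,290:350],None,fx=12,fy=12,interpolation=2))
E
```

```text
8.025 [0.502  0.2566 0.2175] yjaw deg 89.24404651158022 x axis [ 0.0152  0.0076 -0.9999] F [ 0.5488 -0.6496 -2.5368] 0.02606595791894535 [ 0.4071  0.325   1.5     0.001   1.2996 -1.1507]
-0.02 [333.875  298.8634]
0 [323.5151 297.1993]
0.02 [313.2169 295.545 ]
```

View pics/g4.png

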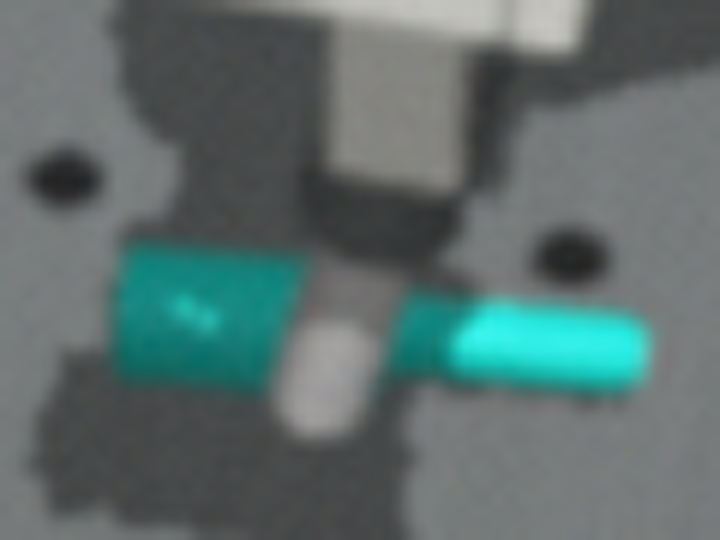

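Call:
move_arm(
  rows=[
    {"x":0,"y":-0.4,"z":0,"turn":0},
    {"x":0,"y":-0.8,"z":0,"turn":0},
    {"x":0,"y":-1,"z":0,"turn":0},
    {"x":0,"y":-1,"z":0,"turn":0},
    {"x":0,"y":-1,"z":0,"turn":0},
  ],
  squeeze=15,
)

```text
time_s: 8.7
ee_pos: [0.5008, 0.0393, 0.2176]
eef_rot: [0.418, 1.553, 0.409]
force: [0.2, -0.3, -2.5]
grip_width: 0.0257
```

Call:
move_arm(
  rows=[
    {"x":0,"y":-1,"z":0,"turn":0},
    {"x":0,"y":-1,"z":0,"turn":0},
    {"x":0,"y":-0.8,"z":0,"turn":0},
    {"x":0,"y":-0.4,"z":0,"turn":0},
    {"x":0,"y":0,"z":0,"turn":0},
  ],
)

```text
time_s: 9.32
ee_pos: [0.4972, -0.133, 0.2183]
eef_rot: [0.318, 1.552, 0.302]
force: [0.2, 0.5, -3.3]
grip_width: 0.0257
```

```bash
python3 st.py
```

```text
9.325 [ 0.4972 -0.133   0.2183] yjaw deg 89.09754951571054 x axis [ 0.0179  0.0056 -0.9998] F [ 0.2078  0.465  -3.3122] 0.02566565423533856 [-0.3381  0.2158  1.6366  0.0117  1.2742 -1.8964]
```

Call:
move_arm(
  rows=[
    {"x":-0.05,"y":-0.1,"z":0,"turn":0},
    {"x":-0.15,"y":-0.05,"z":0,"turn":0},
    {"x":-0.4,"y":0,"z":0,"turn":0},
    {"x":0.2,"y":0,"z":0,"turn":0},
    {"x":-0.1,"y":0,"z":0,"turn":0},
  ],
  squeeze=4.5,
)

```text
time_s: 9.95
ee_pos: [0.4705, -0.1392, 0.2186]
eef_rot: [0.312, 1.552, 0.299]
force: [0.1, -0.6, -2.8]
grip_width: 0.0259
```

```bash
cat > look.py <<'E'
from st import *
import sys
def look(tag,L=.0845):
    st();c=cam('side');p=monitor.get_obs()['ee_pos']
    for dx in (-.02,0,.02): print(dx,proj(c,p+[dx,0,-L]))
    u=proj(c,p+[0,0,-.05]).astype(int);x0,y0=max(u[0]-40,0),max(u[1]-35,0)
    a=c['frame'];cv2.imwrite(f'pics/{tag}.png',cv2.resize(a[y0:y0+75,x0:x0+80],None,fx=8,fy=8,interpolation=2));print('side crop',x0,y0,'x8')
    c=cam('top');u=proj(c,p+[0,0,-.05]).astype(int);x0,y0=max(u[0]-40,0),max(u[1]-35,0)
    for dx in (-.02,0,.02): print(dx,proj(c,p+[dx,0,-L]))
    a=c['frame'];cv2.imwrite(f'pics/{tag}t.png',cv2.resize(a[y0:y0+75,x0:x0+80],None,fx=8,fy=8,interpolation=2));print('top crop',x0,y0,'x8')
if __name__=='__main__': look(sys.argv[1])
E
python3 look.py h1
```

```text
9.95 [ 0.4705 -0.1392  0.2186] yjaw deg 89.26001288979958 x axis [ 0.0183  0.0056 -0.9998] F [ 0.0973 -0.5742 -2.7524] 0.025908344951757655 [-0.3685  0.1617  1.7004  0.0124  1.2645 -1.93  ]
-0.02 [375.4202 181.5083]
0 [367.359  180.4976]
0.02 [359.3347 179.4915]
side crop 328 133 x8
-0.02 [372.686  272.8835]
0 [372.4714 264.3268]
0.02 [372.2579 255.8077]
top crop 334 227 x8
```

View pics/h1.png

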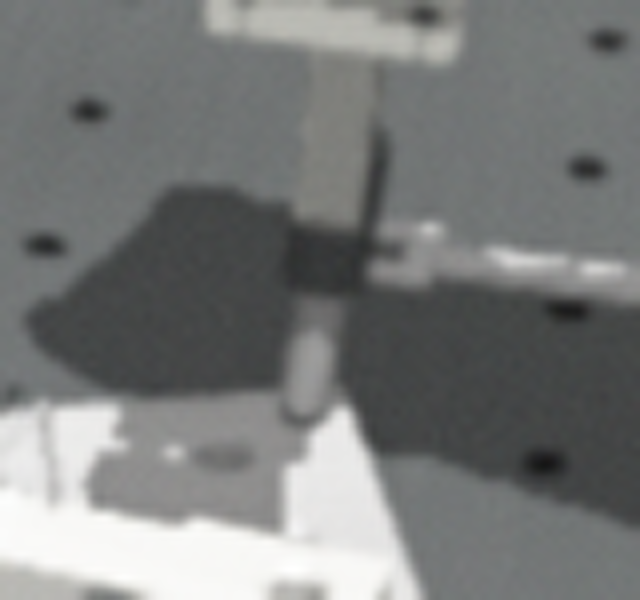

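View pics/h1t.png

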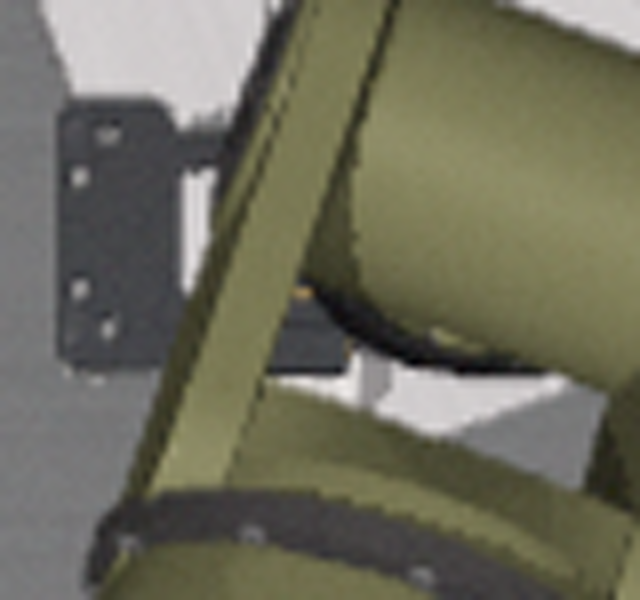

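Call:
move_arm(
  rows=[
    {"x":-0.05,"y":-0.06,"z":-0.35,"turn":0},
    {"x":0,"y":0,"z":-0.45,"turn":0},
    {"x":0,"y":0,"z":-0.35,"turn":0},
    {"x":0,"y":0,"z":-0.15,"turn":0},
    {"x":0,"y":0,"z":0,"turn":0},
  ],
  squeeze=7,
)

```text
time_s: 10.68
ee_pos: [0.4675, -0.142, 0.1522]
eef_rot: [0.288, 1.551, 0.276]
force: [0.5, -0.3, -2.3]
grip_width: 0.0257
```

```bash
python3 look.py h2
```

```text
10.675 [ 0.4675 -0.142   0.1522] yjaw deg 89.3091718632352 x axis [ 0.0188  0.0053 -0.9998] F [ 0.4845 -0.2513 -2.2638] 0.02569913713414279 [-0.3759  0.2287  1.7845  0.0132  1.1129 -1.9404]
-0.02 [374.0497 202.0926]
0 [366.2824 201.0729]
0.02 [358.5492 200.0577]
side crop 327 155 x8
-0.02 [370.5274 275.7516]
0 [370.3274 267.5873]
0.02 [370.1282 259.4572]
top crop 332 231 x8
```

View pics/h2.png

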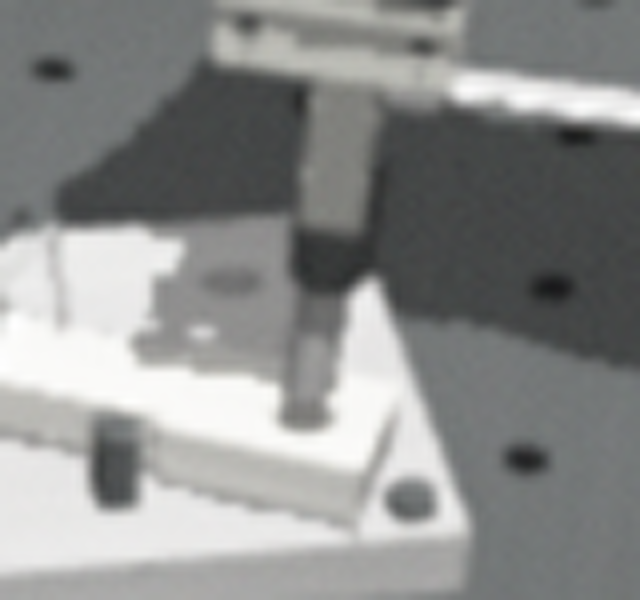

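Call:
move_arm(
  rows=[
    {"x":0,"y":0,"z":-0.12,"turn":0},
    {"x":0,"y":0,"z":-0.12,"turn":0},
    {"x":0,"y":0,"z":-0.1,"turn":0},
    {"x":0,"y":0,"z":-0.05,"turn":0},
    {"x":0,"y":0,"z":0,"turn":0},
  ],
)

```text
time_s: 11.4
ee_pos: [0.4682, -0.1422, 0.1329]
eef_rot: [0.214, 1.549, 0.202]
force: [-0.2, 0.5, -3.0]
grip_width: 0.0258
```

```bash
python3 look.py h3
```

```text
11.4 [ 0.4682 -0.1422  0.1329] yjaw deg 89.31300414434904 x axis [ 0.0212  0.0044 -0.9998] F [-0.2293  0.5144 -3.0188] 0.02579886864217197 [-0.3759  0.254   1.8032  0.0135  1.0663 -1.9411]
-0.02 [373.2196 208.0188]
0 [365.5344 206.9967]
0.02 [357.8826 205.9791]
side crop 326 161 x8
-0.02 [369.6515 276.1227]
0 [369.4561 268.0697]
0.02 [369.2614 260.05  ]
top crop 331 231 x8
```

View pics/h3.png

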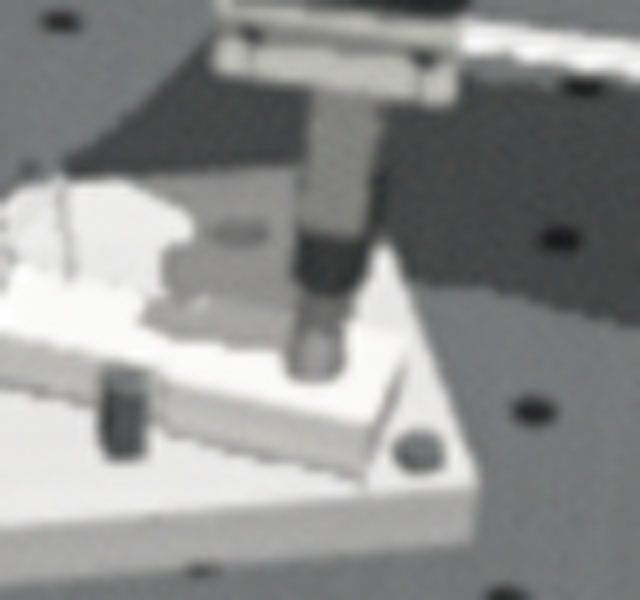

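Call:
move_arm(
  rows=[
    {"x":0.03,"y":0,"z":-0.12,"turn":0},
    {"x":0,"y":0,"z":-0.12,"turn":0},
    {"x":0,"y":0,"z":-0.1,"turn":0},
    {"x":0,"y":0,"z":-0.05,"turn":0},
    {"x":0,"y":0,"z":0,"turn":0},
  ],
)

```text
time_s: 12.12
ee_pos: [0.4714, -0.1427, 0.1142]
eef_rot: [0.115, 1.544, 0.102]
force: [-1.0, 0.0, -2.1]
grip_width: 0.0261
```

```bash
python3 look.py h4
```

```text
12.125 [ 0.4714 -0.1427  0.1142] yjaw deg 89.30746799492441 x axis [ 0.0263  0.0027 -0.9997] F [-1.0095  0.0411 -2.08  ] 0.026058521683594467 [-0.3746  0.2843  1.8142  0.0143  1.0196 -1.9406]
-0.02 [371.4486 213.4392]
0 [363.8467 212.416 ]
0.02 [356.2777 211.3972]
side crop 324 166 x8
-0.02 [368.9162 275.4299]
0 [368.7249 267.4862]
0.02 [368.5343 259.5749]
top crop 330 231 x8
```

View pics/h4.png

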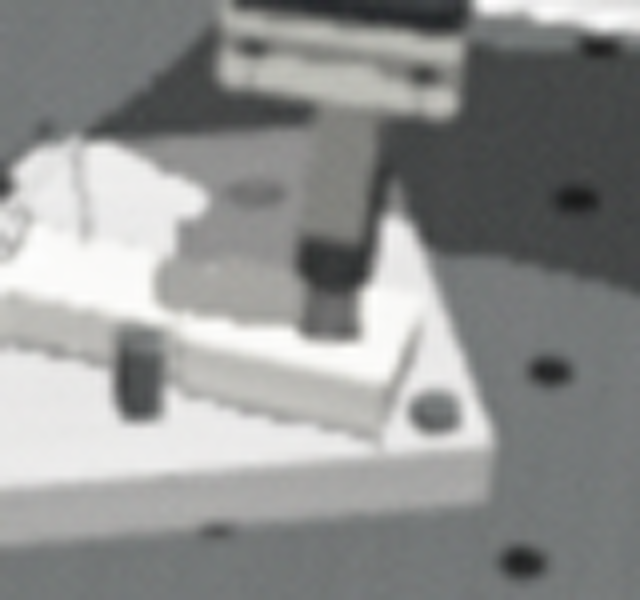

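Call:
move_arm(
  rows=[
    {"x":-0.01,"y":0.01,"z":-0.06,"turn":0},
    {"x":0,"y":0,"z":-0.06,"turn":0},
    {"x":0,"y":0,"z":0,"turn":0},
    {"x":0,"y":0,"z":0,"turn":0},
    {"x":0,"y":0,"z":0,"turn":0},
  ],
)

```text
time_s: 12.85
ee_pos: [0.4724, -0.1426, 0.1098]
eef_rot: [0.051, 1.54, 0.039]
force: [-0.1, 0.7, 0.7]
grip_width: 0.0259
```

```bash
python3 st.py
```

```text
12.85 [ 0.4724 -0.1426  0.1098] yjaw deg 89.30553651913728 x axis [ 0.0309  0.0012 -0.9995] F [-0.0684  0.6772  0.6979] 0.02593384237611268 [-0.3738  0.2901  1.8186  0.0147  1.0046 -1.9402]
```

Call:
move_arm(
  rows=[
    {"x":0,"y":0,"z":0,"turn":0},
    {"x":0,"y":0,"z":0,"turn":0},
    {"x":0,"y":0,"z":0,"turn":0},
    {"x":0,"y":0,"z":0.2,"turn":0},
    {"x":0,"y":0,"z":0.6,"turn":0},
  ],
  jaw=-1,
)

```text
time_s: 13.48
ee_pos: [0.4714, -0.1424, 0.1495]
eef_rot: [0.1, 1.543, 0.087]
force: [-0.2, -1.0, 0.7]
grip_width: 0.0723
```

Call:
move_arm(
  rows=[
    {"x":0,"y":0,"z":0.6,"turn":0},
    {"x":0,"y":0,"z":0.3,"turn":0},
    {"x":0,"y":0,"z":0,"turn":0},
    {"x":0,"y":0,"z":0,"turn":0},
    {"x":0,"y":0,"z":0,"turn":0},
  ],
)

```text
time_s: 14.1
ee_pos: [0.4715, -0.1424, 0.197]
eef_rot: [0.074, 1.542, 0.062]
force: [-0.3, 0.5, -0.1]
grip_width: 0.0937
```

```bash
python3 - <<'E'
from st import *
st()
c=cam('side');a=c['frame'];cv2.imwrite('pics/i1.png',cv2.resize(a[140:240,290:410],None,fx=6,fy=6,interpolation=2))
c=cam('top');a=c['frame'];cv2.imwrite('pics/i1t.png',cv2.resize(a[190:310,320:440],None,fx=5,fy=5,interpolation=2))
E
```

```text
14.1 [ 0.4715 -0.1424  0.197 ] yjaw deg 89.30559704461713 x axis [ 0.0287  0.0018 -0.9996] F [-0.2606  0.4558 -0.1126] 0.09373490397493042 [-0.374   0.1804  1.7308  0.013   1.2043 -1.9371]
```

View pics/i1.png

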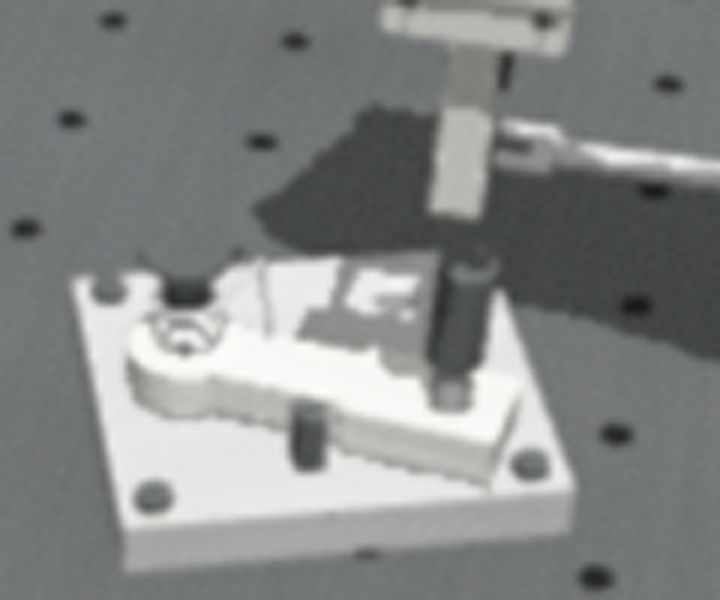

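View pics/i1t.png

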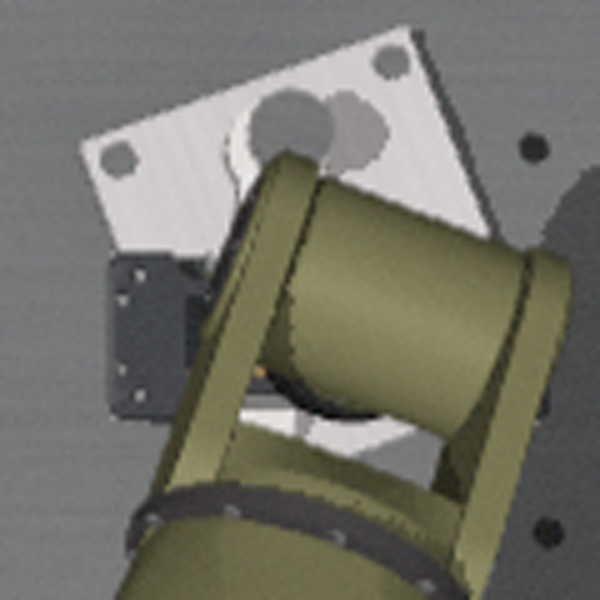

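```bash
python3 - <<'E'
from st import *
c=cam('side')
# apply fitted side bias (.08,.65)
b=np.array([.08,.65])
print(atz(c,np.array([368.4,184.3])-b,.1235))
for P in ([.4708,-.1415,.1235],[.4708,-.1415,.053],[.4638,-.1415,.1235]): print(P,proj(c,P)+b)
a=c['frame'];cv2.imwrite('pics/i2.png',cv2.resize(a[165:220,340:395],None,fx=11,fy=11,interpolation=cv2.INTER_CUBIC))
E
```

```text
[ 0.4667 -0.1412  0.1235]
[0.4708, -0.1415, 0.1235] [366.7626 184.0179]
[0.4708, -0.1415, 0.053] [364.7198 206.3301]
[0.4638, -0.1415, 0.1235] [369.559  184.3708]
```

View pics/i2.png

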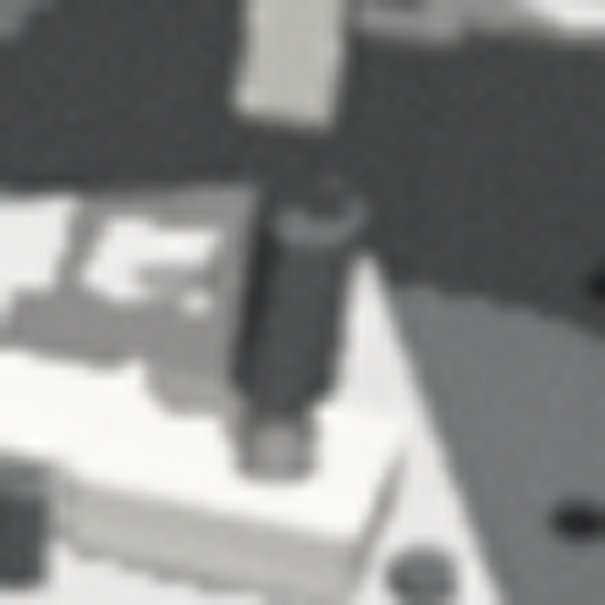

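Call:
move_arm(
  rows=[
    {"x":0,"y":0,"z":0,"turn":-0.176},
    {"x":0,"y":0,"z":0,"turn":-0.176},
    {"x":0,"y":0,"z":0,"turn":-0.176},
    {"x":0,"y":0,"z":0,"turn":-0.176},
    {"x":0,"y":0,"z":0,"turn":-0.176},
  ],
)

```text
time_s: 14.88
ee_pos: [0.4712, -0.1424, 0.1958]
eef_rot: [0.058, 1.544, -0.894]
force: [-0.2, -0.7, 0.2]
grip_width: 0.094
```

Call:
move_arm(
  rows=[
    {"x":0,"y":0,"z":0,"turn":-0.176},
    {"x":0,"y":0,"z":0,"turn":-0.176},
    {"x":0,"y":0,"z":0,"turn":-0.176},
    {"x":0,"y":0,"z":0,"turn":-0.176},
    {"x":0,"y":0,"z":0,"turn":-0.176},
  ],
)

```text
time_s: 15.5
ee_pos: [0.4708, -0.1422, 0.1943]
eef_rot: [-0.017, 1.545, -1.907]
force: [0.8, -0.6, 0.1]
grip_width: 0.0941
```

```bash
python3 st.py
```

```text
15.5 [ 0.4708 -0.1422  0.1943] yjaw deg -18.295326967918633 x axis [-0.0086 -0.0246 -0.9997] F [ 0.849  -0.6121  0.1148] 0.09405172261651977 [-0.3543  0.1975  1.7169 -0.0277  1.2268 -0.0257]
```

Call:
move_arm(
  rows=[
    {"x":-0.04,"y":0.01,"z":-0.4,"turn":0},
    {"x":0,"y":0,"z":-0.55,"turn":0},
    {"x":0,"y":0,"z":-0.45,"turn":0},
    {"x":0,"y":0,"z":-0.3,"turn":0},
    {"x":0,"y":0,"z":-0.1,"turn":0},
  ],
)

```text
time_s: 16.12
ee_pos: [0.4688, -0.1417, 0.1013]
eef_rot: [-0.008, 1.545, -1.902]
force: [0.7, 0.6, -0.0]
grip_width: 0.0938
```

```bash
python3 - <<'E'
from st import *
st()
c=cam('side');a=c['frame'];cv2.imwrite('pics/j1.png',cv2.resize(a[140:240,290:410],None,fx=6,fy=6,interpolation=2))
E
```

```text
16.125 [ 0.4688 -0.1417  0.1013] yjaw deg -18.483179861210264 x axis [-0.0085 -0.0246 -0.9997] F [ 0.7388  0.596  -0.0345] 0.09381083090973237 [-0.3548  0.3106  1.8142 -0.0307  1.0163 -0.016 ]
```

View pics/j1.png

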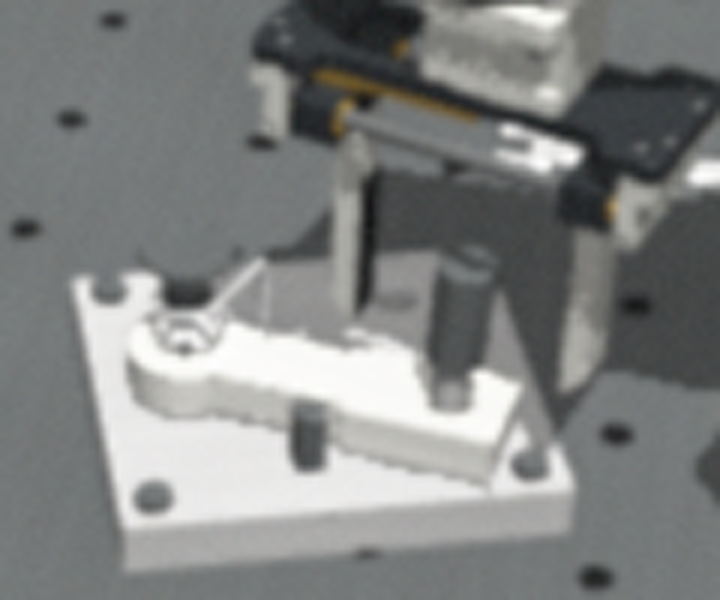

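Call:
move_arm(
  rows=[
    {"x":0,"y":0,"z":-0.06,"turn":0},
    {"x":0,"y":0,"z":0,"turn":0},
    {"x":0,"y":0,"z":0,"turn":0},
    {"x":0,"y":0,"z":0,"turn":0},
    {"x":0,"y":0,"z":0,"turn":0},
  ],
  jaw=1,
  squeeze=15,
)

```text
time_s: 16.8
ee_pos: [0.4697, -0.142, 0.0999]
eef_rot: [0.109, 1.544, -1.784]
force: [0.4, 0.2, -0.4]
grip_width: 0.0475
```

Call:
move_arm(
  rows=[
    {"x":0,"y":0,"z":0,"turn":0},
    {"x":0,"y":0,"z":0,"turn":0},
    {"x":0,"y":0,"z":0,"turn":0},
    {"x":0,"y":0,"z":0,"turn":0},
    {"x":0,"y":0,"z":0,"turn":0},
  ],
  squeeze=50,
)

```text
time_s: 17.42
ee_pos: [0.4706, -0.1425, 0.1]
eef_rot: [0.206, 1.544, -1.687]
force: [1.6, 0.3, -2.5]
grip_width: 0.0253
```

```bash
python3 - <<'E'
from st import *
st()
c=cam('side');a=c['frame'];cv2.imwrite('pics/j2.png',cv2.resize(a[140:240,290:410],None,fx=6,fy=6,interpolation=2))
E
```

```text
17.425 [ 0.4706 -0.1425  0.1   ] yjaw deg -18.477734835971127 x axis [-0.0032 -0.027  -0.9996] F [ 1.5584  0.2603 -2.5135] 0.025348170525623295 [-0.355   0.3135  1.8139 -0.0312  1.008  -0.0158]
```

View pics/j2.png

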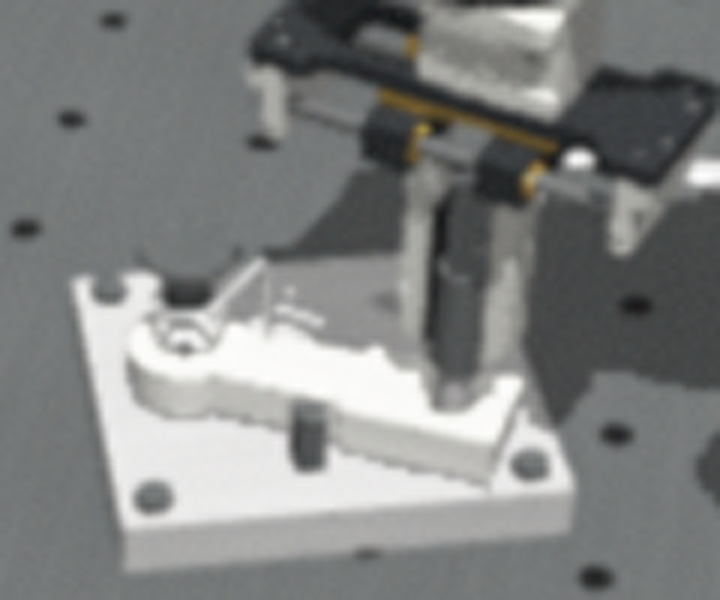

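Call:
move_arm(
  rows=[
    {"x":0,"y":0,"z":0.06,"turn":0},
    {"x":0,"y":0,"z":0,"turn":0},
    {"x":-0.02,"y":-0.2,"z":0,"turn":0},
    {"x":0,"y":-0.28,"z":0,"turn":0},
    {"x":0,"y":0,"z":0,"turn":0},
  ],
)

```text
time_s: 18.1
ee_pos: [0.4697, -0.1677, 0.1031]
eef_rot: [0.223, 1.545, -1.671]
force: [2.3, 1.7, -1.6]
grip_width: 0.0254
```

```bash
cat > arc.py <<'E'
from st import *
st()
p=monitor.get_obs()['ee_pos'];v=p[:2]-[.5897,-.1572]
r=np.hypot(*v);a=(np.arctan2(v[1],v[0])-3.0103)%(2*np.pi);a=a-2*np.pi if a>3 else a
print('r',r,'a',a)
q=p.copy()
for b in np.arange(a+.12,1.0,.12):
    w=np.array([.5897+.12*np.cos(3.0103+b),-.1572+.12*np.sin(3.0103+b)]);print(round(b,3),(w-q[:2])/.05);q[:2]=w
print('to far',(np.array([.5087,-.2457])-p[:2])/.05)
E
python3 arc.py
```

```text
18.1 [ 0.4697 -0.1677  0.1031] yjaw deg -18.49154317803949 x axis [-0.0026 -0.0254 -0.9997] F [ 2.2713  1.738  -1.5678] 0.025444773978261778 [-0.4039  0.3223  1.7933 -0.0286  1.0185 -0.0662]
r 0.12043537353949778 a 0.21833350860465828
0.338 [ 0.0508 -0.284 ]
0.458 [ 0.076  -0.2776]
0.578 [ 0.1086 -0.2665]
0.698 [ 0.1398 -0.2516]
0.818 [ 0.1689 -0.2331]
0.938 [ 0.1956 -0.2112]
to far [ 0.7796 -1.5606]
```

Call:
move_arm(
  rows=[
    {"x":0.05,"y":-0.28,"z":0,"turn":0},
    {"x":0.08,"y":-0.28,"z":0,"turn":0},
    {"x":0.11,"y":-0.27,"z":0,"turn":0},
    {"x":0.07,"y":-0.13,"z":0,"turn":0},
    {"x":0,"y":0,"z":0,"turn":0},
  ],
)

```text
time_s: 18.73
ee_pos: [0.485, -0.2177, 0.1022]
eef_rot: [0.044, 1.548, -1.85]
force: [-0.5, 5.0, -0.5]
grip_width: 0.0254
```

```bash
python3 arc.py; python3 - <<'E'
from st import *
c=cam('side');a=c['frame'];cv2.imwrite('pics/k1.png',cv2.resize(a[140:240,290:410],None,fx=6,fy=6,interpolation=2))
E
```

```text
18.725 [ 0.485  -0.2177  0.1022] yjaw deg -18.540020689586484 x axis [-0.0064 -0.0222 -0.9997] F [-0.4841  4.9746 -0.4932] 0.02538655830157051 [-0.4799  0.3904  1.7001 -0.0262  1.0466 -0.1433]
r 0.12092070066453163 a 0.6550380396007833
0.775 [ 0.1746 -0.231 ]
0.895 [ 0.1862 -0.2194]
to far [ 0.4742 -0.5605]
```

View pics/k1.png

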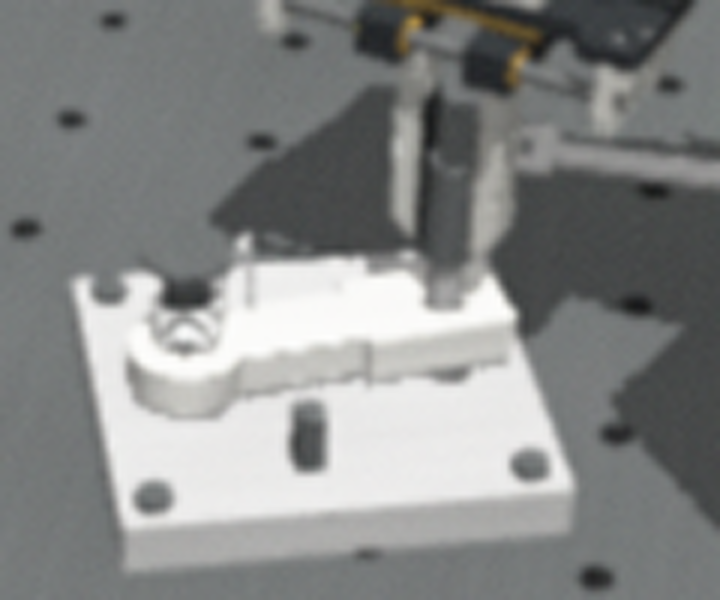

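Call:
move_arm(
  rows=[
    {"x":0.17,"y":-0.23,"z":0.01,"turn":0},
    {"x":0.18,"y":-0.21,"z":0,"turn":0},
    {"x":0.1,"y":-0.11,"z":0,"turn":0},
    {"x":0,"y":0,"z":0,"turn":0},
    {"x":0,"y":0,"z":0,"turn":0},
  ],
)

```text
time_s: 19.4
ee_pos: [0.5049, -0.2435, 0.1013]
eef_rot: [-0.322, 1.546, -2.214]
force: [-3.8, 3.9, -0.3]
grip_width: 0.0251
```

```bash
python3 arc.py; python3 - <<'E'
from st import *
c=cam('side');a=c['frame'];cv2.imwrite('pics/k2.png',cv2.resize(a[140:240,290:410],None,fx=6,fy=6,interpolation=2))
c=cam('top');a=c['frame'];cv2.imwrite('pics/k2t.png',cv2.resize(a[190:310,330:450],None,fx=5,fy=5,interpolation=2))
E
```

```text
19.4 [ 0.5049 -0.2435  0.1013] yjaw deg -18.42904450852108 x axis [-0.0148 -0.0198 -0.9997] F [-3.827   3.8759 -0.2767] 0.02505637090787986 [-0.5036  0.453   1.6106 -0.0278  1.0816 -0.169 ]
r 0.12100700844477162 a 0.9250995823067267
to far [ 0.0768 -0.0444]
```

View pics/k2.png

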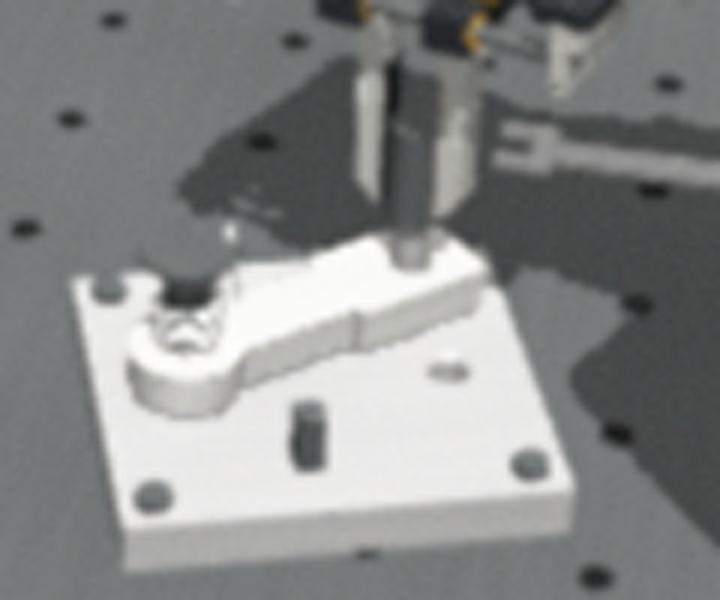

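View pics/k2t.png

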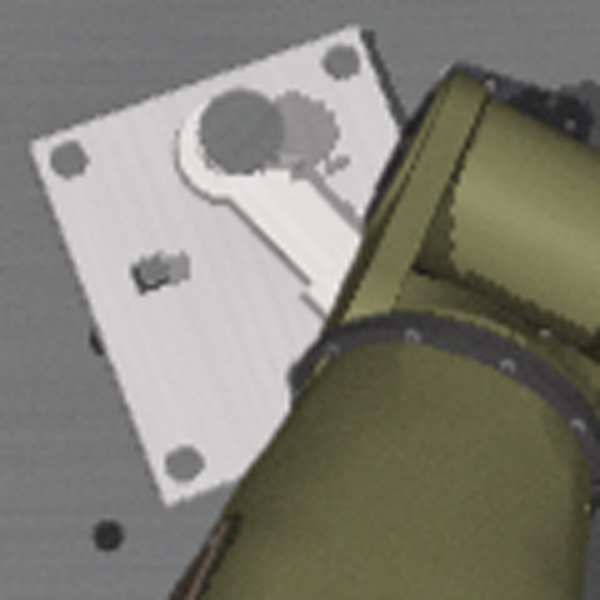

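Call:
move_arm(
  rows=[
    {"x":0.09,"y":-0.04,"z":0.03,"turn":0},
    {"x":0,"y":0,"z":0,"turn":0},
    {"x":0,"y":0,"z":0,"turn":0},
    {"x":0,"y":0,"z":0,"turn":0},
    {"x":0,"y":0,"z":0,"turn":0},
  ],
)

```text
time_s: 20.12
ee_pos: [0.5055, -0.2434, 0.1017]
eef_rot: [-0.567, 1.541, -2.457]
force: [-3.1, 3.9, -0.0]
grip_width: 0.0255
```

```bash
python3 arc.py; python3 - <<'E'
from st import *
c=cam('side');a=c['frame'];cv2.imwrite('pics/k3.png',cv2.resize(a[150:210,310:390],None,fx=9,fy=9,interpolation=cv2.INTER_CUBIC))
b=np.array([.08,.65])
for x in (.96,.9,1.0):
  P=[.5897+.12*np.cos(3.0103+x),-.1572+.12*np.sin(3.0103+x),.053];print(x,proj(c,P)+b,(proj(c,P)+b-[310,150]+.5)*9)
E
```

```text
20.125 [ 0.5055 -0.2434  0.1017] yjaw deg -18.337595247151828 x axis [-0.0231 -0.0189 -0.9996] F [-3.1185  3.9023 -0.038 ] 0.025473399736811068 [-0.5015  0.4577  1.6027 -0.0312  1.0926 -0.1671]
r 0.12047483229274891 a 0.9286372030429106
to far [ 0.0633 -0.046 ]
0.96 [356.0698 181.564 ] [419.1279 288.5759]
0.9 [357.6693 182.8425] [433.5236 300.0829]
1.0 [354.941 180.745] [408.9693 281.2054]
```

View pics/k3.png

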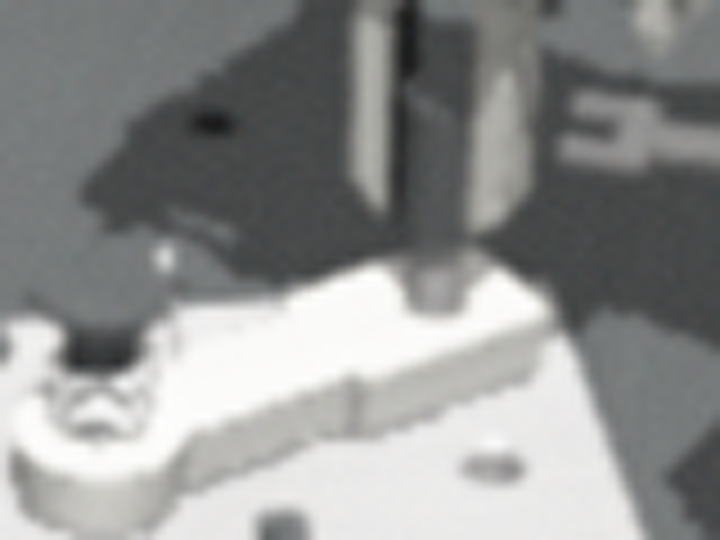

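Call:
move_arm(
  rows=[
    {"x":0.07,"y":-0.06,"z":0.01,"turn":0},
    {"x":0.06,"y":-0.06,"z":0.0,"turn":0},
    {"x":0.03,"y":-0.02,"z":0,"turn":0},
    {"x":0.02,"y":-0.02,"z":0,"turn":0},
    {"x":0.02,"y":-0.02,"z":0,"turn":0},
  ],
)

```text
time_s: 20.8
ee_pos: [0.5124, -0.2498, 0.1014]
eef_rot: [-0.743, 1.536, -2.632]
force: [-3.3, 4.9, 0.2]
grip_width: 0.0257
```

```bash
cat > kk.py <<'E'
import sys
from st import *
c=cam('side');a=c['frame'];cv2.imwrite(f'pics/{sys.argv[1]}.png',cv2.resize(a[150:210,310:390],None,fx=9,fy=9,interpolation=cv2.INTER_CUBIC))
E
python3 arc.py; python3 kk.py k4
```

```text
20.8 [ 0.5124 -0.2498  0.1014] yjaw deg -18.23824070354469 x axis [-0.0302 -0.0169 -0.9994] F [-3.2577  4.8927  0.2026] 0.02571646498050074 [-0.5047  0.4797  1.5705 -0.0328  1.1099 -0.1718]
r 0.12058563872674921 a 1.0066598803910116
to far [-0.0748  0.0817]
```

View pics/k4.png

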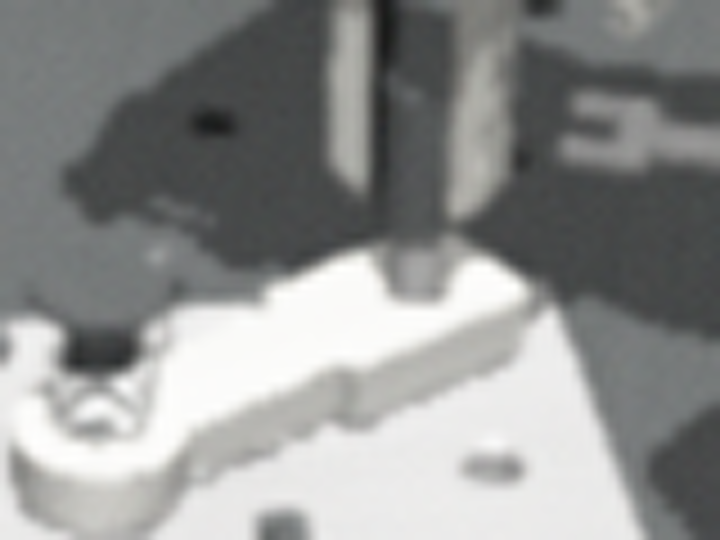

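Call:
move_arm(
  rows=[
    {"x":0.02,"y":-0.02,"z":-0.06,"turn":0},
    {"x":0.0,"y":0.0,"z":-0.06,"turn":0},
    {"x":0.0,"y":0,"z":-0.06,"turn":0},
    {"x":0.0,"y":0,"z":-0.04,"turn":0},
    {"x":0,"y":0,"z":0,"turn":0},
  ],
)

```text
time_s: 21.48
ee_pos: [0.511, -0.2486, 0.0903]
eef_rot: [-0.81, 1.532, -2.697]
force: [-4.7, 3.5, -1.5]
grip_width: 0.0253
```

```bash
python3 arc.py; python3 kk.py k5
```

```text
21.475 [ 0.511  -0.2486  0.0903] yjaw deg -18.15087057951405 x axis [-0.0347 -0.0165 -0.9993] F [-4.6814  3.461  -1.4501] 0.025282097942880926 [-0.5033  0.4926  1.5802 -0.0352  1.0914 -0.1703]
r 0.12063036998854261 a 0.9912157190997046
to far [-0.0458  0.0583]
```

View pics/k5.png

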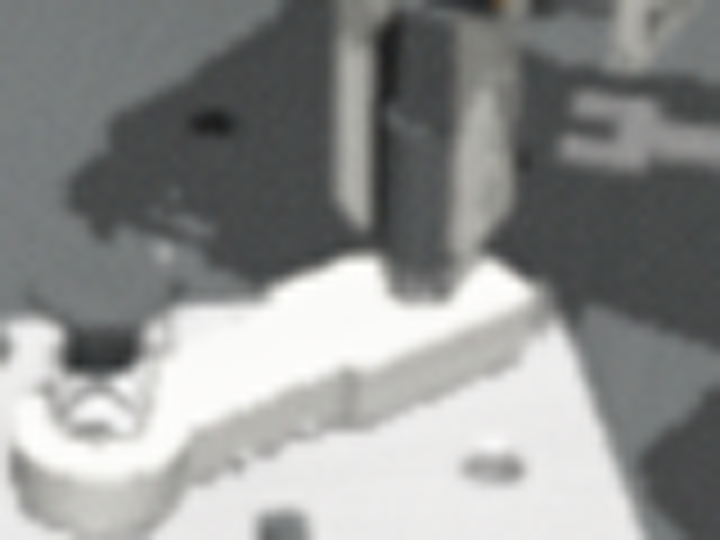

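Call:
move_arm(
  rows=[
    {"x":0.01,"y":-0.01,"z":-0.08,"turn":0},
    {"x":0.01,"y":-0.01,"z":-0.08,"turn":0},
    {"x":0.01,"y":-0.01,"z":-0.08,"turn":0},
    {"x":0.0,"y":0,"z":-0.06,"turn":0},
    {"x":0,"y":0,"z":-0.02,"turn":0},
  ],
)

```text
time_s: 22.15
ee_pos: [0.5124, -0.2494, 0.0791]
eef_rot: [-0.674, 1.533, -2.559]
force: [-5.0, 4.4, 1.2]
grip_width: 0.0252
```

```bash
python3 arc.py; python3 kk.py k6
```

```text
22.15 [ 0.5124 -0.2494  0.0791] yjaw deg -18.02982952164596 x axis [-0.0319 -0.021  -0.9993] F [-5.0032  4.3653  1.1963] 0.02519021373435367 [-0.5022  0.5086  1.5857 -0.0386  1.0655 -0.1689]
r 0.12033598289950881 a 1.004045443382494
to far [-0.0732  0.0738]
```

View pics/k6.png

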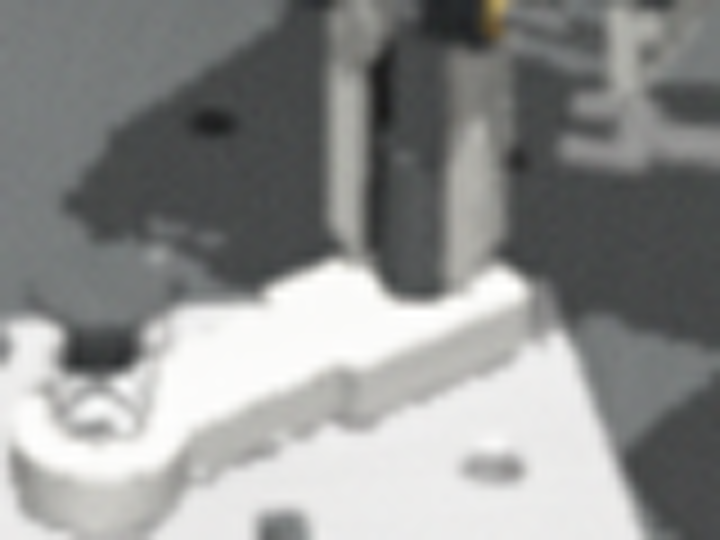

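Call:
move_arm(
  rows=[
    {"x":0.0,"y":0,"z":-0.06,"turn":0},
    {"x":0.0,"y":0,"z":-0.06,"turn":0},
    {"x":0.0,"y":0,"z":-0.06,"turn":0},
    {"x":0.0,"y":0,"z":-0.06,"turn":0},
    {"x":0,"y":0,"z":-0.06,"turn":0},
  ],
)

```text
time_s: 22.82
ee_pos: [0.5123, -0.2494, 0.0787]
eef_rot: [-0.462, 1.531, -2.345]
force: [-14.9, 9.0, 29.8]
grip_width: 0.0256
```

```bash
python3 arc.py; python3 kk.py k7
```

```text
22.825 [ 0.5123 -0.2494  0.0787] yjaw deg -17.918721782721608 x axis [-0.0276 -0.0282 -0.9992] F [-14.8748   8.971   29.7723] 0.025573276995829397 [-0.5003  0.5056  1.5915 -0.0437  1.0556 -0.1662]
r 0.12032913176101194 a 1.0036524283631092
to far [-0.0725  0.0731]
```

View pics/k7.png

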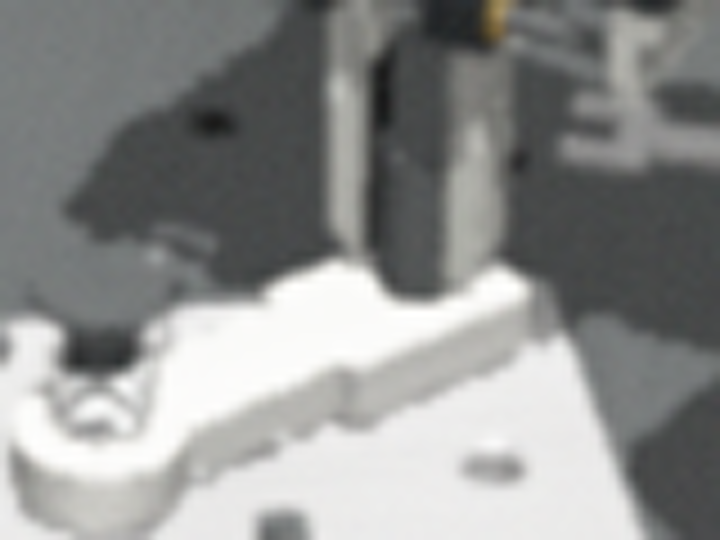

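Call:
move_arm(
  rows=[
    {"x":0.0,"y":0,"z":0,"turn":0},
    {"x":0.0,"y":0,"z":0,"turn":0},
    {"x":0.0,"y":0,"z":0,"turn":0},
    {"x":0.0,"y":0,"z":0,"turn":0},
    {"x":0,"y":0,"z":0,"turn":0},
  ],
)

```text
time_s: 23.5
ee_pos: [0.5101, -0.2474, 0.0794]
eef_rot: [-0.502, 1.529, -2.384]
force: [-0.5, 2.0, -3.4]
grip_width: 0.0252
```

```bash
python3 arc.py
```

```text
23.5 [ 0.5101 -0.2474  0.0794] yjaw deg -17.826988203654246 x axis [-0.0304 -0.0288 -0.9991] F [-0.5031  1.9739 -3.4251] 0.0251798265003724 [-0.4983  0.5003  1.598  -0.0457  1.0567 -0.1648]
r 0.12027448574312356 a 0.9788204679575454
to far [-0.028   0.0333]
```

Call:
move_arm(
  rows=[
    {"x":0.0,"y":0,"z":-0.04,"turn":0},
    {"x":0.0,"y":0,"z":-0.02,"turn":0},
    {"x":0.0,"y":0,"z":-0.02,"turn":0},
    {"x":0.0,"y":0,"z":-0.02,"turn":0},
    {"x":0,"y":0,"z":-0.02,"turn":0},
  ],
)

```text
time_s: 24.12
ee_pos: [0.5118, -0.2487, 0.0789]
eef_rot: [-0.298, 1.529, -2.179]
force: [-5.6, 4.8, 8.5]
grip_width: 0.0254
```

Call:
move_arm(
  rows=[
    {"x":0.0,"y":0,"z":0,"turn":0},
    {"x":0.0,"y":0,"z":0,"turn":0},
    {"x":0.0,"y":0,"z":0,"turn":0},
    {"x":0.0,"y":0,"z":0,"turn":0},
    {"x":0,"y":0,"z":0,"turn":0},
  ],
  jaw=-0.3,
)

```text
time_s: 24.75
ee_pos: [0.5129, -0.2496, 0.0801]
eef_rot: [-0.186, 1.528, -2.066]
force: [-0.6, 0.2, -0.1]
grip_width: 0.0611
```

```bash
python3 arc.py;python3 kk.py k8
```

```text
24.75 [ 0.5129 -0.2496  0.0801] yjaw deg -17.772374948780506 x axis [-0.0202 -0.0374 -0.9991] F [-0.5505  0.1525 -0.0951] 0.061130577869821394 [-0.4982  0.4998  1.5969 -0.0491  1.0453 -0.1635]
r 0.1201542365346223 a 1.0085925177254982
to far [-0.0839  0.078 ]
```

View pics/k8.png

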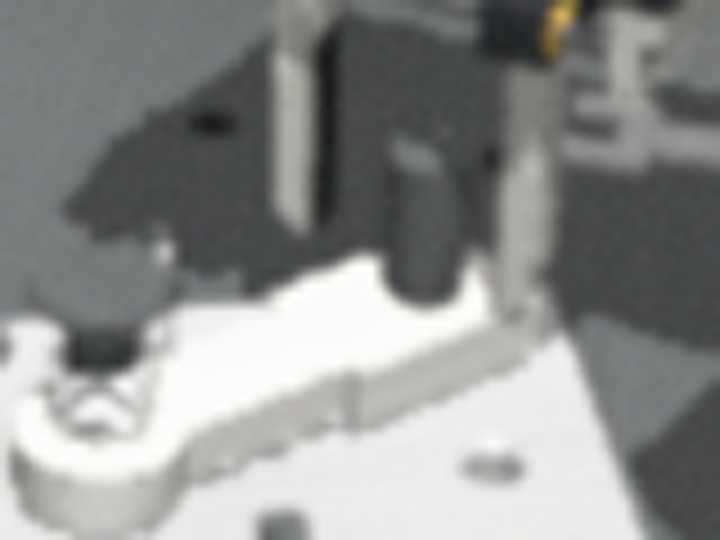

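Released: the pin stays and holds the arm. Now I'll retreat upward.

Call:
move_arm(
  rows=[
    {"x":0.0,"y":0,"z":0.2,"turn":0},
    {"x":0.0,"y":0,"z":0.6,"turn":0},
    {"x":0.0,"y":0,"z":0.8,"turn":0},
    {"x":0.0,"y":0,"z":0.8,"turn":0},
    {"x":0,"y":0,"z":0.4,"turn":0},
  ],
  jaw=-0.8,
)

```text
time_s: 25.42
ee_pos: [0.5119, -0.2491, 0.2258]
eef_rot: [-0.217, 1.528, -2.098]
force: [-0.2, -0.5, -0.4]
grip_width: 0.0846
```

Call:
move_arm(
  rows=[
    {"x":-0.4,"y":0.8,"z":0.3,"turn":0},
    {"x":-0.4,"y":0.9,"z":0.3,"turn":0},
    {"x":-0.4,"y":0.9,"z":0.2,"turn":0},
    {"x":-0.4,"y":0.9,"z":0,"turn":0},
    {"x":0,"y":0.5,"z":0,"turn":0},
  ],
)

```text
time_s: 26.05
ee_pos: [0.4289, -0.0451, 0.2724]
eef_rot: [-0.029, 1.53, -1.912]
force: [0.1, -0.8, -0.1]
grip_width: 0.0847
```

```bash
python3 - <<'E'
from st import *
st()
c=cam('side','z.png');a=c['frame'];cv2.imwrite('pics/l1.png',cv2.resize(a[150:240,290:400],None,fx=7,fy=7,interpolation=2))
c=cam('top','zt.png');a=c['frame'];cv2.imwrite('pics/l1t.png',cv2.resize(a[190:310,330:450],None,fx=5,fy=5,interpolation=2))
E
```

```text
26.05 [ 0.4289 -0.0451  0.2724] yjaw deg -17.9368890763998 x axis [-0.0138 -0.0387 -0.9992] F [ 0.1272 -0.7831 -0.0882] 0.08466801648628543 [-0.1659 -0.0021  1.7511 -0.0411  1.3999  0.1543]
```

View pics/l1.png

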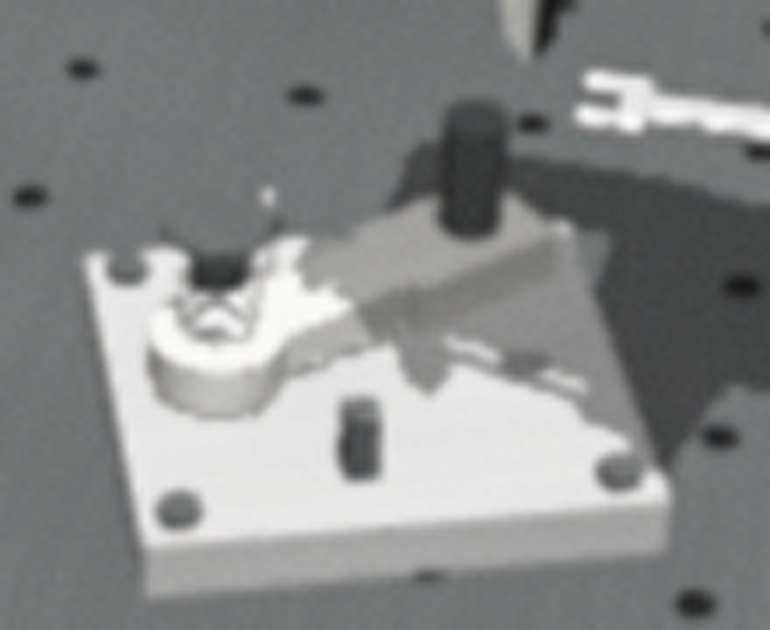

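View pics/zt.png

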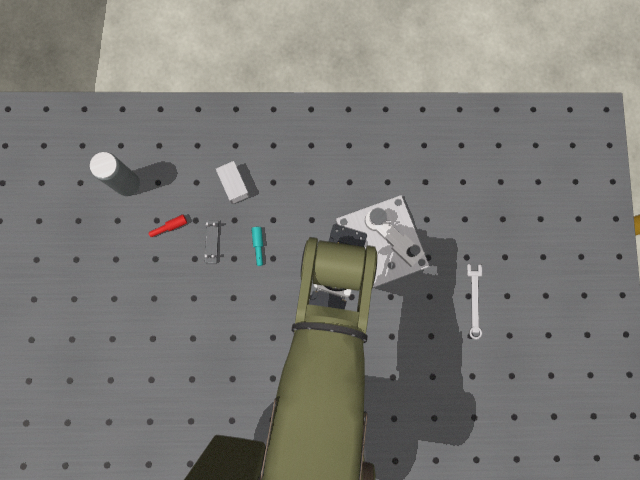

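View pics/l1t.png

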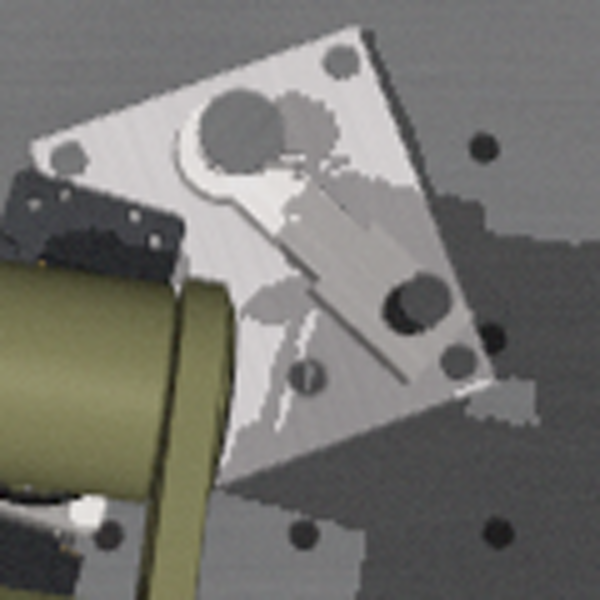

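```bash
python3 - <<'E'
from st import *
c=cam('side')
for z in (.103,.106,.11): print(z,proj(c,[.508,-.2455,z])+[.08,.65])
a=c['frame'];cv2.imwrite('pics/l2.png',cv2.resize(a[155:195,335:380],None,fx=14,fy=14,interpolation=cv2.INTER_CUBIC))
E
```

```text
0.103 [357.4119 166.3042]
0.106 [357.4817 165.3606]
0.11 [357.5752 164.0981]
```

View pics/l2.png

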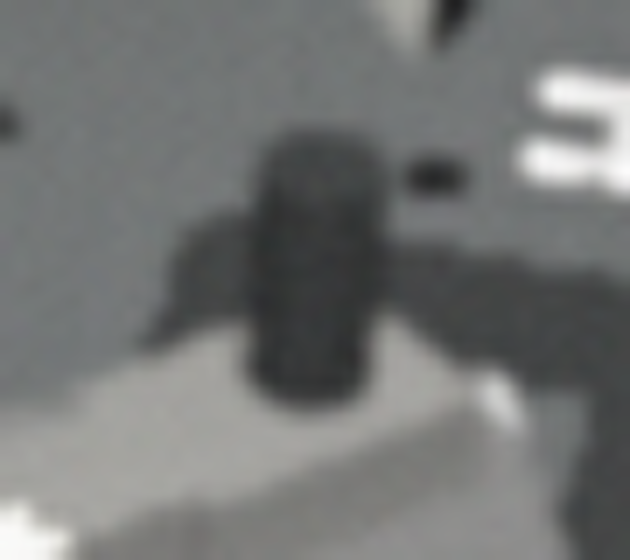

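```bash
python3 -c "
from station import ctrl,monitor
print(ctrl.hand_in());print(monitor.get_obs()['time_s'])"
```

```text
the job is handed in; nothing more can be done
None
the job is handed in; nothing more can be done
```

The stop arm is swung round and locked at the far hole, with the pin holding it alone. I handed the job in at about 26 s.

**What I did:**
- I took the grey pin from its cradle by the end of its handle and loosened the grip so that it swung tip down.
- I stood it in the eye of the resting arm and let go; it stood there with a slight lean of about 3°.
- I gripped the handle again from above and swung the arm past the half-way hole to the far hole.
- I pushed the pin home until it was blocked at about 30 N, then released it and backed off.

**Last checks:**
- In the side picture the top of the handle is at about row 166. The expected row for a fully seated pin is 166.3, and no shank shows above the arm.
- The arm stayed at the far hole in every picture after release. The gripper was well clear and felt no load.
- The red and turquoise look-alikes, the tube, the can and the spanner look unmoved in the top picture.

**What disagreed:** while I held the arm at the far hole, the measured tool position suggested 0.98–1.00 rad and the picture about 0.96. The tool had tilted by about 2° and the pin has play in the eye. The pin still dropped into the hole on the first gentle push.

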